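# Load the tape spindle from behind the supplies

### The arm

A 7-joint arm with a two-finger parallel gripper is mounted at the origin on the work surface. World frame = base frame: x ahead of the robot, y to its left, z up, the work surface at z = 0. Lengths are in m, angles in rad, forces in N, time in s.
With the tool pointing down it reaches from about 0.425 to 0.925 m from the base axis. Payload 6.8 kg.
Tool frame: the origin (TCP) lies at the very end of the fingers, on their centre line; the grasp point (between the pads) lies 19 mm behind it; z points along the fingers, x is the direction in which the jaws open and shut, and the axes are right-handed (so a half turn about z gives the same grasp; the last joint's range is limited). The gripper opens to 85 mm and grips with 20 to 120 N. Pads are 22 mm wide; open, the fingers measure 114 mm over their backs; the gripper's body (76 mm by 85 mm) begins 54 mm behind the grasp point. The pads swing forward as they close: fully open they stand 13 mm farther back than shut.
Start: joints at [-1.438, 0.477, 0.022, 1.555, -0.011, 1.109, -0.083], TCP at [0.161, 0.656, 0.231] pointing down, gripper open.
Joint ranges: [-2.96, 2.96], [-0.34, 2.1], [-1.41, 1.46], [0.24, 2.44], [-1.37, 4.51], [0.17, 1.92], [-2.96, 2.96]. Speed limits (rad/s): [2.39, 2.39, 3.14, 3.14, 3.14, 3.14, 3.14].

### API

Orientations are given as a rotation vector (axis times angle).
In Python, from bench import get_obs, imaging, hand_in gives the robot as it stands.
- The arm moves only by the tool send_rows, never from a script. Its argument "motion" is a list of rows, each an object with "dp": the shift along the world's x, y, z in m, a list of three; "rot": the turn, a rotation vector about the world's x, y, z in rad, a list of three; "grip": the finger opening in m, from 0 to 0.0854. In form: [{"dp": [dx, dy, dz], "rot": [ax, ay, az], "grip": grip}, ...]. A call has 1 to 20 rows; each row shifts and turns the pose as measured when the row begins; what a row does not reach is not made up. A row lasts 1/8 s, in which the tool goes at most 62.5 mm and 10.7 degrees, less where a joint would pass 70% of its speed; a pose out of reach is approached as far as the arm can. A call is refused whole if a number of a shift passes 0.0625 or a number of a turn 0.188, either way. A call with a gripper value outside its range is refused whole. The fingers move at their own pace and stop on an object; "grip_force" is the grip in N (left out, the last holds). Time passes only in rows, so rows that do not move let the fingers close. It gives the time, the measured TCP pose, the force and the opening at its end, in the units of the state.
- get_obs(): the state, without advancing time (a new reading comes with each control period).
- imaging.grab_frame(name): name is "side" or "top"; returns a dict with "img" (400x640x3 uint8, red, green, blue), "fx", "fy", "cx", "cy" (pixels), "R" (3x3) and "t" (3): a world point X has camera coordinates R X + t. Camera axes: x right, y down, z forward; pixel columns grow to the right and rows downward; lengths in m; the calibration is good to about 2 mm. A picture is of the moment at which its call begins. There is no depth.
- hand_in(): hands the job in, once; it reports no verdict.
The state is a dict: "clock": time; "joints": joint angles; "qvel": joint speeds; "tau": joint torques, N m; "tcp_pos": TCP position; "orientation": TCP orientation; "contact_force": force on the tool from outside, world axes, zero at the start; "moment": the same for the moment, N m; "grip_width": finger opening in m.
Only numpy, scipy, OpenCV 4.12 (cv2) and the standard library are available. Lean on these libraries where they do the work, as an engineer would, in place of code of your own. Each camera call takes 0.05 s, during which the arm holds its last target. There are 200 camera calls.

### The job

The tape spindle stands empty, and the thick tape roll lies at the back of the plywood board, hemmed in by the round tin, the square bottle and the carton. First stand all three upright on the grey side tray, leaving the roll where it is; only then slip the roll over the spindle's post, flat down on its base, while the three wait on the tray. Finally put the three back upright on the board, each in the middle of its own rubber mat (tin on the round mat, bottle on the square one, carton lengthwise along the oblong one), and do not shift the ink jar on the table.

Things in the scene. Friction and masses are not known exactly. Their poses are not given: they have to be found in the camera images.
- tin: Loose round metal tin, closed, 60 mm diameter, 115 mm tall, about 220 g; at the start it stands on the round mat. Origin: centre of its underside, z up along its axis.
- bottle: Loose white plastic bottle: square body 52 x 52 mm, 98 mm tall with rounded corners, topped by a sloping black collar and a round black cap 26 mm in diameter, 130 mm tall in all, about 250 g; at the start it stands on the square mat. Origin: centre of its underside, x and y square to the sides of the body, z up.
- carton: Loose rigid cardboard carton, closed, 76 mm (x) by 40 mm (y), 105 mm tall, about 180 g; at the start it stands on the oblong mat. Origin: centre of its underside, z up.
- tape: Loose thick roll of paper tape lying flat on the board between the mats: 62 mm outside diameter, 33 mm hole, 25 mm high, about 60 g. Origin: centre of its underside, on the hole's axis, z up. (A thin roll, 46 mm in diameter and 10 mm high, lies in a corner of the board: not this one.)
- round_mat: Round black rubber mat, 84 mm diameter, 4 mm thick, fixed on the plywood board (the board is 240 x 280 mm, 10 mm thick, lying on the table); the tin's own place. Origin: centre of its underside, z up, so its top is 4 mm above. The three mats lie about 80 to 115 mm from the tape roll (centre to centre), one towards the robot and one on either side of it; which mat is where changes. The y axes of all three point roughly along the line between the two side mats.
- square_mat: Square black rubber mat, 76 x 76 mm, 4 mm thick, fixed on the board; the bottle's own place. Origin: centre of its underside, x and y square to its sides, z up.
- oblong_mat: Oblong black rubber mat, 100 mm (x) by 64 mm (y), 4 mm thick, fixed on the board; the carton's own place, the carton's x along the mat's x. Origin: centre of its underside, z up.
- tray: Empty grey side tray, fixed on the table on the other side from the board: 170 mm (x) by 320 mm (y) outside, rim 18 mm high, walls and floor 5 mm thick. The three fit side by side along its y. Origin: centre of its underside, z up.
- spindle: Tape spindle fixed on the table between board and tray: dark round base 84 mm diameter, 12 mm thick, with an upright light metal post in the middle, 22 mm diameter, its slightly tapered top 55 mm above the table. Origin: centre of the base's underside, z up along the post.
- ink: Small closed glass ink jar with a black cap, loose, 44 mm diameter, 55 mm tall, standing on the table beyond the spindle; it must stay where it is. Origin: centre of its underside, z up.

How it is judged:
On the way, in this order (a step that is already met when the one before it is completed fails the run):
1. tin, bottle and carton all stand upright on the side tray, the tape roll still where it lay (x of tin in the frame of tray between -0.08 and 0.08 m and y of tin in the frame of tray between -0.155 and 0.155 m and z of each of tin, bottle, carton in the frame of tray below 0.01 m and angle between each of tin, bottle, carton's own z axis and vertical below 0.1 rad and x of bottle in the frame of tray between -0.08 and 0.08 m and y of bottle in the frame of tray between -0.155 and 0.155 m and x of carton in the frame of tray between -0.08 and 0.08 m and y of carton in the frame of tray between -0.155 and 0.155 m and distance of tape from where it was at the start of the episode below 0.02 m), for 0.2 s.
2. the tape roll lies flat on the spindle's base, over the post, while the three wait on the tray (horizontal distance between tape and spindle below 0.009 m and z of tape in the frame of spindle between 0.008 and 0.016 m and angle between each of tape, tin, bottle, carton's own z axis and vertical below 0.1 rad and x of tin in the frame of tray between -0.08 and 0.08 m and y of tin in the frame of tray between -0.155 and 0.155 m and z of each of tin, bottle, carton in the frame of tray below 0.01 m and x of bottle in the frame of tray between -0.08 and 0.08 m and y of bottle in the frame of tray between -0.155 and 0.155 m and x of carton in the frame of tray between -0.08 and 0.08 m and y of carton in the frame of tray between -0.155 and 0.155 m), for 0.2 s.
At the end, for the whole second after the job is handed in: Tape roll flat on the spindle's base around the post (within 9 mm, its underside within 4 mm of the base's top); tin, bottle and carton upright (0.1 rad) on round, square and oblong mat, centred within 14 mm, the carton along its mat within 0.25 rad; all released and at rest (horizontal distance between tape and spindle below 0.009 m and z of tape in the frame of spindle between 0.008 and 0.016 m and angle between each of tape, tin, bottle, carton's own z axis and vertical below 0.1 rad and horizontal distance between tin and round_mat below 0.014 m and z of tin in the frame of round_mat between 0 and 0.008 m and horizontal distance between bottle and square_mat below 0.014 m and z of bottle in the frame of square_mat between 0 and 0.008 m and horizontal distance between carton and oblong_mat below 0.014 m and z of carton in the frame of oblong_mat between 0 and 0.008 m and angle between the x axis of carton and the x axis of oblong_mat, either way round below 0.25 rad and linear speed of each of tin, bottle, carton, tape below 0.02 m/s); the robot touches nothing.
It fails at once if the ink jar is shifted more than 15 mm or tipped (distance of ink from where it was at the start of the episode above 0.015 m or angle between ink's own z axis and vertical above 0.3 rad).
It also fails if it takes over 144 s, if anything falls off the work surface, if the arm or the gripper's body presses on something with over 40 N, if the wrist force passes 120 N, or if a joint passes its speed limit or range.

## Working session

There is one attempt and no reset: what is moved stays moved. The work goes in short steps, Python scripts to look and compute and a tool call to move; the robot and the scene stay as the last step left them, time stands still between calls to the robot, and variables do not carry over. Pictures are saved under pics/ and viewed, about 12 in all and at most 16, crops included, and the job is handed in when it is done.

Besides the shell and the picture viewer there is one more tool, called after "Call:" by a JSON object that holds its "name" and its "arguments". send_rows: Moves the arm, as the interface text tells. Its arguments: {"type":"object","properties":{"motion":{"type":"array","items":{"type":"object","properties":{"dp":{"type":"array","items":{"type":"number"}},"rot":{"type":"array","items":{"type":"number"}},"grip":{"type":"number"}}}},"grip_force":{"type":"number"}},"required":["motion"]}

```bash
ls; mkdir -p pics
cat > h.py <<'E'
import numpy as np, cv2
from bench import get_obs, imaging, hand_in
def ray(f,u,v,z):
    R,t=np.array(f["R"]),np.array(f["t"])
    d=R.T@np.array([(u-f["cx"])/f["fx"],(v-f["cy"])/f["fy"],1]); c=-R.T@t
    return c+d*(z-c[2])/d[2]
def proj(f,X):
    p=np.array(f["R"])@np.array(X)+np.array(f["t"]); return f["fx"]*p[0]/p[2]+f["cx"],f["fy"]*p[1]/p[2]+f["cy"]
def snap(n,fn):
    f=imaging.grab_frame(n); cv2.imwrite("pics/"+fn,cv2.cvtColor(f["img"],cv2.COLOR_RGB2BGR)); return f
E
python3 - <<'E'
from h import *
for n in("top","side"):
    f=snap(n,n+"0.png"); R=np.array(f["R"]); print(n,f["fx"],f["cx"],f["cy"],(-R.T@np.array(f["t"])).round(3),R.round(3).tolist())
print(get_obs())
E
```

```text
pics
top 459.9826025061061 320.4608933671002 200.03340981375783 [0.482 0.01  1.043] [[0.025, -1.0, -0.005], [-0.994, -0.024, -0.106], [0.106, 0.008, -0.994]]
side 473.38583634754684 328.31408325918886 195.4804621453639 [ 0.268 -0.867  0.74 ] [[0.947, -0.32, 0.008], [-0.189, -0.578, -0.794], [0.259, 0.751, -0.608]]
{'clock': 0.1, 'joints': array([-1.4381225 ,  0.4777022 ,  0.02239453,  1.55631927, -0.01149457,
        1.10928325, -0.08307717]), 'qvel': array([-2.10659327e-04, -1.24345803e-03, -2.64063370e-04, -3.32656708e-03,
        8.67324892e-04,  4.31485606e-05,  4.10214681e-04]), 'tau': array([ 3.74292140e-03, -5.97761929e+01,  1.61342751e+00, -2.81957138e+01,
        1.28118010e-02,  5.02465366e-03,  3.58754085e-05]), 'tcp_pos': array([0.16087667, 0.65502387, 0.23044822]), 'orientation': array([ 2.47129632e+00,  1.93790575e+00, -1.81037196e-03]), 'contact_force': array([ 0.38520638, -0.327506  ,  0.48765214]), 'moment': array([-0.02634042,  0.00548362,  0.0128444 ]), 'grip_width': 0.08559350149301377}
```

View pics/top0.png

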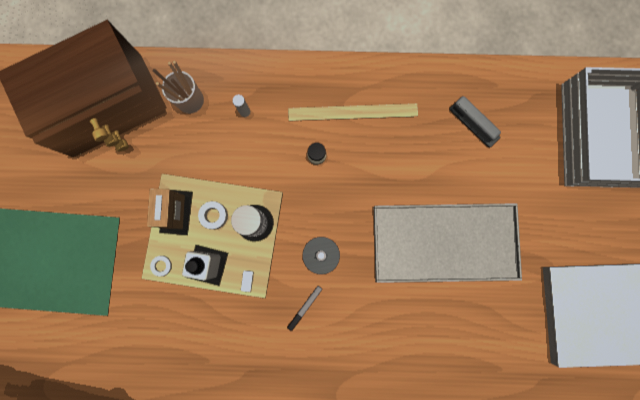

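View pics/side0.png

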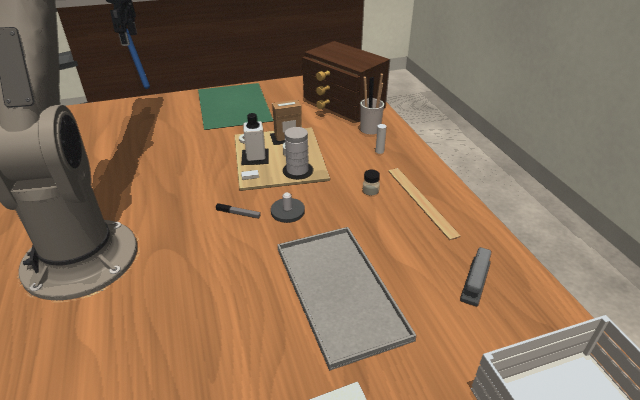

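Top: board at about (145–280, 175–297), tape roll (212,216), tin (249,222), bottle (195,266), carton (158,208), spindle (321,255), tray (375–520, 205–282), ink (316,153). Side view agrees. I'll zoom in on the board.

Run:
```python
from h import *
a=cv2.imread("pics/top0.png")[165:305,135:345]; cv2.imwrite("pics/c1.png",cv2.resize(a,None,fx=3.8,fy=3.8,interpolation=cv2.INTER_CUBIC))
a=cv2.imread("pics/side0.png")[90:225,225:335]; cv2.imwrite("pics/c2.png",cv2.resize(a,None,fx=4.4,fy=4.4,interpolation=cv2.INTER_CUBIC))
```

```text
(no output)
```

View pics/c1.png

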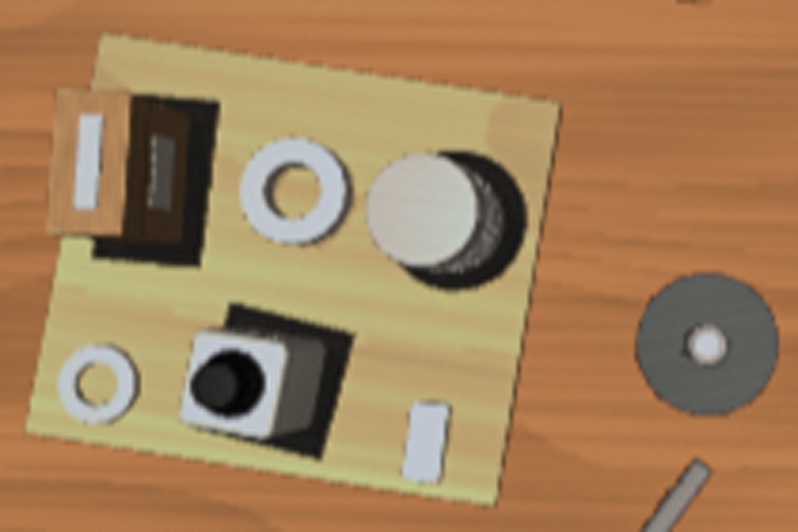

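View pics/c2.png

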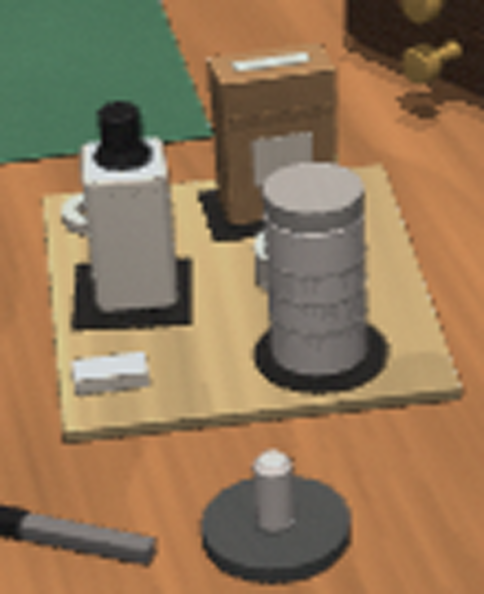

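Crop 1: roll centre (296,191), tin top (423,210), the three mats with visible corners, carton top corners (57,90)-(123,237), bottle shoulder around (236,383), post (708,345). Crop 2 confirms all three stand on their mats. Next I turn these into positions.

Run:
```python
from h import *
f=imaging.grab_frame("top"); s=imaging.grab_frame("side")
c=lambda x,y,z:ray(f,(x+.5)/3.8-.5+135,(y+.5)/3.8-.5+165,z)
d=lambda x,y,z:ray(s,(x+.5)/4.4-.5+225,(y+.5)/4.4-.5+90,z)
P=lambda n,p:print(n,np.round(p,4)[:2])
P("tape",c(296,191,.035));P("tintop",c(423,210,.129));P("tin side",d(314,187,.129));P("rmat",c(455,220,.014))
q=[c(x,y,.014) for x,y in((231,303),(354,333),(321,460))];P("smat",(q[0]+q[2])/2);P(" e",[np.linalg.norm(q[1]-q[0]),np.linalg.norm(q[1]-q[2])])
e=q[1]-q[2];print(" yaw",np.arctan2(e[1],e[0]))
q=[c(x,y,.014) for x,y in((219,101),(199,267),(92,259),(131,95))];P("omat",(q[0]+q[2])/2);P(" e",[np.linalg.norm(q[1]-q[0]),np.linalg.norm(q[1]-q[2])])
e=q[0]-q[1];print(" yaw",np.arctan2(e[1],e[0]))
q=[c(x,y,.119) for x,y in((132,93),(123,237),(47,233),(57,90))];P("carton",sum(q)/4);P(" e",[np.linalg.norm(q[1]-q[0]),np.linalg.norm(q[1]-q[2])])
e=q[0]-q[1];print(" yaw",np.arctan2(e[1],e[0]))
q=[c(x,y,.112) for x,y in((290,337),(275,440),(181,425),(197,328))];P("bottle",sum(q)/4)
e=q[0]-q[1];print(" yaw",np.arctan2(e[1],e[0]));
P("bcap side",d(119,108,.144));P("bcap top",c(226,384,.144))
P("spb",c(707,344,.012));P("spt",c(708,345,.055));P("spt side",d(273,461,.055))
q=[ray(f,x,y,.018) for x,y in((375,206),(518,204),(521,280),(376,281))];P("tray",sum(q)/4);[P(" ",x) for x in q]
P("ink",ray(f,316,152,.055))
for n,b in(("tape",((240,140),(345,245))),):
    im=f["img"][165:305,135:345].astype(int); hsv=cv2.cvtColor(f["img"],cv2.COLOR_RGB2HSV)[165:305,135:345]
    m=((hsv[...,1]<40)&(hsv[...,2]>150)).astype(np.uint8); nn,l,st,ce=cv2.connectedComponentsWithStats(m)
    for i in range(1,nn):
        if st[i,4]>60: print(st[i],ce[i], ray(f,*(ce[i]+[135,165]),.035).round(4))
o=get_obs();from scipy.spatial.transform import Rotation as Q
print(Q.from_rotvec(o["orientation"]).as_matrix().round(3))
```

```text
tape [0.5506 0.2543]
tintop [0.5359 0.1644]
tin side [0.5349 0.1673]
rmat [0.5373 0.1647]
smat [0.4406 0.2656]
 e [0.0747 0.0754]
 yaw -0.21076563589346864
omat [0.5567 0.3427]
 e [0.0988 0.0634]
 yaw -0.06472937029462393
carton [0.5571 0.3444]
 e [0.0769 0.0404]
 yaw -0.0020194475684785686
bottle [0.4433 0.2624]
 yaw -0.09574806825652597
bcap side [0.4417 0.2699]
bcap top [0.4437 0.2586]
spb [0.4684 0.0144]
spt [0.4685 0.0136]
spt side [0.4666 0.014 ]
tray [ 0.5036 -0.2657]
  [ 0.5807 -0.1043]
  [ 0.593  -0.4234]
  [ 0.4255 -0.4265]
  [ 0.4152 -0.1086]
ink [0.6924 0.0301]
[ 20  30   7  25 144] [22.71527778 41.78472222] [0.5655 0.3761 0.035 ]
[ 63  36  28  28 426] [76.45070423 49.65023474] [0.5511 0.2567 0.035 ]
[ 97  41  28  29 656] [110.41920732  54.80030488] [0.5416 0.1814 0.035 ]
[ 47  87  28  28 327] [ 61.80733945 100.52293578] [0.4396 0.283  0.035 ]
[ 15  91  20  21 220] [ 24.71363636 100.58181818] [0.4374 0.3637 0.035 ]
[106 106  12  21 201] [111.37810945 115.95024876] [0.4092 0.1737 0.035 ]
[[ 0.239  0.971 -0.   ]
 [ 0.971 -0.239 -0.001]
 [-0.001  0.    -1.   ]]
```

Call:
{"name": "send_rows", "arguments": {"motion": [{"dp": [0.031, -0.041, 0], "rot": [0, 0, 0.02], "grip": 0.085}, {"dp": [0.031, -0.041, 0], "rot": [0, 0, 0.02], "grip": 0.085}, {"dp": [0.031, -0.041, 0], "rot": [0, 0, 0.02], "grip": 0.085}, {"dp": [0.031, -0.041, 0], "rot": [0, 0, 0.02], "grip": 0.085}, {"dp": [0.031, -0.041, 0], "rot": [0, 0, 0.02], "grip": 0.085}, {"dp": [0.031, -0.041, 0], "rot": [0, 0, 0.02], "grip": 0.085}, {"dp": [0.031, -0.041, 0], "rot": [0, 0, 0.02], "grip": 0.085}, {"dp": [0.031, -0.041, 0], "rot": [0, 0, 0.02], "grip": 0.085}, {"dp": [0.031, -0.041, 0], "rot": [0, 0, 0.02], "grip": 0.085}, {"dp": [0.031, -0.041, 0], "rot": [0, 0, 0.02], "grip": 0.085}, {"dp": [0.031, -0.041, 0], "rot": [0, 0, 0.02], "grip": 0.085}, {"dp": [0.031, -0.041, 0], "rot": [0, 0, 0.02], "grip": 0.085}, {"dp": [0, 0, 0], "rot": [0, 0, 0], "grip": 0.085}], "grip_force": 40}}

```text
clock: 1.82
tcp_pos: [0.5398, 0.1446, 0.2298]
orientation: [2.21, 2.231, -0.001]
contact_force: [0.5, 0.6, 0.0]
grip_width: 0.0852
```

Call:
{"name": "send_rows", "arguments": {"motion": [{"dp": [-0.004, 0.021, 0], "rot": [0, 0, 0], "grip": 0.085}, {"dp": [0, 0, -0.04], "rot": [0, 0, 0], "grip": 0.085}, {"dp": [0, 0, -0.03], "rot": [0, 0, 0], "grip": 0.085}, {"dp": [0, 0, 0], "rot": [0, 0, 0], "grip": 0.085}]}}

```text
clock: 2.33
tcp_pos: [0.5342, 0.1693, 0.1585]
orientation: [-2.209, -2.233, -0.001]
contact_force: [0.4, 0.7, 0.6]
grip_width: 0.0851
```

Run:
```python
from h import *
o=get_obs();print(o["tcp_pos"],o["orientation"])
a=snap("top","t1.png")["img"][150:310,130:340]; b=snap("side","s1.png")["img"][60:220,220:400]
cv2.imwrite("pics/m1.png",cv2.cvtColor(cv2.resize(np.hstack([a,b]),None,fx=2,fy=2),cv2.COLOR_RGB2BGR))
```

```text
[0.53416572 0.16932844 0.15850947] [-2.20916421e+00 -2.23298073e+00 -1.18349305e-03]
```

View pics/m1.png

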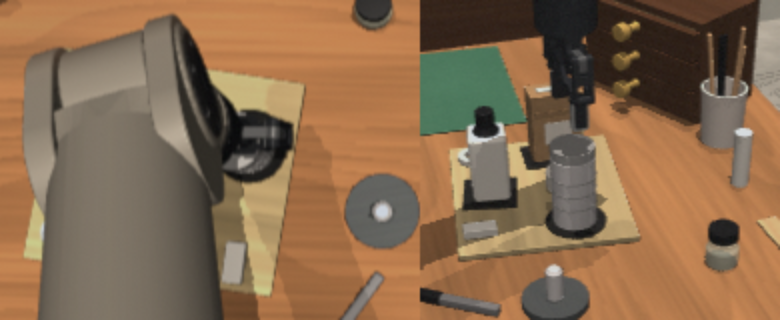

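Top view: the gripper is over the tin. Side view: the fingers are at about (575,110), straddling above the tin top (572,150), and the arm is clear of the bottle. Descending.

Call:
{"name": "send_rows", "arguments": {"motion": [{"dp": [0.001, -0.003, -0.02], "rot": [0, 0, 0], "grip": 0.085}, {"dp": [0, 0, -0.02], "rot": [0, 0, 0], "grip": 0.085}, {"dp": [0, 0, -0.02], "rot": [0, 0, 0], "grip": 0.085}, {"dp": [0, 0, -0.018], "rot": [0, 0, 0], "grip": 0.085}, {"dp": [0, 0, 0], "rot": [0, 0, 0], "grip": 0.085}]}}

```text
clock: 3.05
tcp_pos: [0.5421, 0.1698, 0.0887]
orientation: [2.205, 2.23, 0.028]
contact_force: [-0.9, 0.3, -0.4]
grip_width: 0.0849
```

Call:
{"name": "send_rows", "arguments": {"motion": [{"dp": [0, 0, 0], "rot": [0, 0, 0], "grip": 0.085}]}}

```text
clock: 3.18
tcp_pos: [0.5428, 0.1701, 0.0897]
orientation: [2.205, 2.229, 0.031]
contact_force: [0.2, -1.4, -0.3]
grip_width: 0.0847
```

Run:
```python
from h import *
o=get_obs();print(o["tcp_pos"],o["orientation"],o["contact_force"],o["moment"],o["joints"],o["qvel"].round(3),o["clock"])
```

```text
[0.54282852 0.17005387 0.08967211] [2.20496328 2.22930655 0.0306313 ] [ 0.18181047 -1.3850387  -0.27496794] [0.00857577 0.05352572 0.03702307] [-0.56757179  0.47600189  0.19855878  1.95708186 -0.14393466  0.70128669
  1.29959585] [-0.    -0.     0.001  0.003 -0.001  0.002  0.   ] 3.175
```

```bash
cat >> h.py <<'E'
from scipy.spatial.transform import Rotation as Q
def need(p,yaw):  # yaw: world direction of tool x (deg)
    o=get_obs(); a=np.radians(yaw); x=np.array([np.cos(a),np.sin(a),0]); z=np.array([0,0,-1.])
    T=Q.from_matrix(np.c_[x,np.cross(z,x),z]); r=[(Q.from_matrix(np.c_[s*x,s*np.cross(z,x),z])*Q.from_rotvec(o["orientation"]).inv()).as_rotvec() for s in(1,-1)]
    print("dp",(np.array(p)-o["tcp_pos"]).round(4),"rot",min(r,key=np.linalg.norm).round(3),"F",o["contact_force"].round(1),"w",round(o["grip_width"],4),"t",o["clock"])
E
python3 -c "
from h import *
need([.5355,.166,.071],90)"
```

```text
dp [-0.0073 -0.0041 -0.0187] rot [-0.01   0.018 -0.011] F [ 0.2 -1.4 -0.3] w 0.0847 t 3.175
```

Call:
{"name": "send_rows", "arguments": {"motion": [{"dp": [-0.007, -0.004, -0.009], "rot": [-0.01, 0.018, -0.01], "grip": 0.085}, {"dp": [0, 0, -0.009], "rot": [0, 0, 0], "grip": 0.085}, {"dp": [0, 0, 0], "rot": [0, 0, 0], "grip": 0.085}]}}

```text
clock: 3.55
tcp_pos: [0.5359, 0.1661, 0.0717]
orientation: [2.221, 2.222, 0.0]
contact_force: [-0.7, 0.7, 0.2]
grip_width: 0.0851
```

```bash
python3 -c "
from h import *
need([.5355,.166,.071],90); print(get_obs()['moment'])"
```

```text
dp [-0.0004 -0.0001 -0.0007] rot [ 0.  0. -0.] F [-0.7  0.7  0.2] w 0.0851 t 3.55
[-0.05067362  0.01708039 -0.0270503 ]
```

Call:
{"name": "send_rows", "arguments": {"motion": [{"dp": [0, 0, 0], "rot": [0, 0, 0], "grip": 0.04}, {"dp": [0, 0, 0], "rot": [0, 0, 0], "grip": 0.04}, {"dp": [0, 0, 0], "rot": [0, 0, 0], "grip": 0.04}, {"dp": [0, 0, 0], "rot": [0, 0, 0], "grip": 0.04}, {"dp": [0, 0, 0], "rot": [0, 0, 0], "grip": 0.04}, {"dp": [0, 0, 0], "rot": [0, 0, 0], "grip": 0.04}, {"dp": [0, 0, 0.02], "rot": [0, 0, 0], "grip": 0.04}, {"dp": [0, 0, 0.03], "rot": [0, 0, 0], "grip": 0.04}, {"dp": [0, 0, 0.03], "rot": [0, 0, 0], "grip": 0.04}, {"dp": [0, 0, 0.02], "rot": [0, 0, 0], "grip": 0.04}, {"dp": [0, 0, 0], "rot": [0, 0, 0], "grip": 0.04}], "grip_force": 40}}

```text
clock: 4.92
tcp_pos: [0.5333, 0.1651, 0.1724]
orientation: [-2.22, -2.22, 0.008]
contact_force: [-0.2, -0.2, -3.7]
grip_width: 0.0593
```

```bash
python3 -c "
from h import *
need([.507,-.366,.19],90)"
```

```text
dp [-0.0263 -0.5311  0.0176] rot [ 0.003 -0.005 -0.   ] F [-0.2 -0.2 -3.7] w 0.0593 t 4.925
```

Call:
{"name": "send_rows", "arguments": {"motion": [{"dp": [-0.002, -0.04, 0.006], "rot": [0, 0, 0], "grip": 0.04}, {"dp": [-0.002, -0.04, 0.006], "rot": [0, 0, 0], "grip": 0.04}, {"dp": [-0.002, -0.04, 0.006], "rot": [0, 0, 0], "grip": 0.04}, {"dp": [-0.002, -0.04, 0], "rot": [0, 0, 0], "grip": 0.04}, {"dp": [-0.002, -0.04, 0], "rot": [0, 0, 0], "grip": 0.04}, {"dp": [-0.002, -0.04, 0], "rot": [0, 0, 0], "grip": 0.04}, {"dp": [-0.002, -0.04, 0], "rot": [0, 0, 0], "grip": 0.04}, {"dp": [-0.002, -0.04, 0], "rot": [0, 0, 0], "grip": 0.04}, {"dp": [-0.002, -0.04, 0], "rot": [0, 0, 0], "grip": 0.04}, {"dp": [-0.002, -0.04, 0], "rot": [0, 0, 0], "grip": 0.04}, {"dp": [-0.002, -0.04, 0], "rot": [0, 0, 0], "grip": 0.04}, {"dp": [-0.002, -0.03, 0], "rot": [0, 0, 0], "grip": 0.04}, {"dp": [-0.002, -0.03, 0], "rot": [0, 0, 0], "grip": 0.04}, {"dp": [0, 0, 0], "rot": [0, 0, 0], "grip": 0.04}]}}

```text
clock: 6.68
tcp_pos: [0.4924, -0.3472, 0.1703]
orientation: [-2.2, -2.21, 0.038]
contact_force: [0.7, 0.3, -2.6]
grip_width: 0.0592
```

```bash
python3 -c "
from h import *
need([.507,-.366,.11],90)"
```

```text
dp [ 0.0146 -0.0188 -0.0603] rot [ 0.001 -0.033 -0.004] F [ 0.7  0.3 -2.6] w 0.0592 t 6.675
```

Call:
{"name": "send_rows", "arguments": {"motion": [{"dp": [0.014, -0.019, -0.01], "rot": [0, -0.033, -0.004], "grip": 0.04}, {"dp": [0, 0, -0.025], "rot": [0, 0, 0], "grip": 0.04}, {"dp": [0, 0, -0.025], "rot": [0, 0, 0], "grip": 0.04}, {"dp": [0, 0, 0], "rot": [0, 0, 0], "grip": 0.04}]}}

```text
clock: 7.18
tcp_pos: [0.5057, -0.3613, 0.1037]
orientation: [-2.213, -2.22, -0.0]
contact_force: [0.2, 0.0, -3.0]
grip_width: 0.0594
```

```bash
python3 -c "
from h import *
need([.507,-.366,.063],90)"
```

```text
dp [ 0.0013 -0.0047 -0.0407] rot [-0.005 -0.005 -0.003] F [ 0.2  0.  -3. ] w 0.0594 t 7.175
```

Call:
{"name": "send_rows", "arguments": {"motion": [{"dp": [0.001, -0.005, -0.018], "rot": [-0.005, -0.005, -0.003], "grip": 0.04}, {"dp": [0, 0, -0.015], "rot": [0, 0, 0], "grip": 0.04}, {"dp": [0, 0, 0], "rot": [0, 0, 0], "grip": 0.04}]}}

```text
clock: 7.55
tcp_pos: [0.508, -0.3644, 0.0706]
orientation: [-2.218, -2.224, -0.002]
contact_force: [-1.3, 0.2, -3.0]
grip_width: 0.0589
```

```bash
python3 -c "
from h import *
need([.507,-.366,.063],90)"
```

```text
dp [-0.001  -0.0016 -0.0076] rot [-0.001  0.001 -0.003] F [-1.3  0.2 -3. ] w 0.0589 t 7.55
```

Call:
{"name": "send_rows", "arguments": {"motion": [{"dp": [0, 0, -0.004], "rot": [0, 0, 0], "grip": 0.04}, {"dp": [0, 0, -0.003], "rot": [0, 0, 0], "grip": 0.04}, {"dp": [0, 0, 0], "rot": [0, 0, 0], "grip": 0.04}]}}

```text
clock: 7.92
tcp_pos: [0.5092, -0.3647, 0.0649]
orientation: [2.217, 2.223, 0.003]
contact_force: [-0.2, 0.5, -3.1]
grip_width: 0.0588
```

Call:
{"name": "send_rows", "arguments": {"motion": [{"dp": [0, 0, 0], "rot": [0, 0, 0], "grip": 0.085}, {"dp": [0, 0, 0], "rot": [0, 0, 0], "grip": 0.085}, {"dp": [0, 0, 0], "rot": [0, 0, 0], "grip": 0.085}, {"dp": [0, 0, 0], "rot": [0, 0, 0], "grip": 0.085}, {"dp": [0, 0, 0], "rot": [0, 0, 0], "grip": 0.085}]}}

```text
clock: 8.55
tcp_pos: [0.5105, -0.3659, 0.0669]
orientation: [2.214, 2.22, 0.005]
contact_force: [0.4, 0.4, 1.0]
grip_width: 0.0847
```

```bash
python3 -c "
from h import *
need([.442,.264,.18],84)"
```

```text
dp [-0.0685  0.6299  0.1131] rot [ 0.002  0.006 -0.107] F [0.4 0.4 1. ] w 0.0847 t 8.55
```

Call:
{"name": "send_rows", "arguments": {"motion": [{"dp": [-0.002, 0, 0.03], "rot": [0, 0, 0], "grip": 0.085}, {"dp": [0, 0, 0.04], "rot": [0, 0, 0], "grip": 0.085}, {"dp": [0, 0, 0.04], "rot": [0, 0, 0], "grip": 0.085}, {"dp": [-0.005, 0.045, 0.02], "rot": [0, 0, -0.008], "grip": 0.085}, {"dp": [-0.005, 0.045, 0], "rot": [0, 0, -0.008], "grip": 0.085}, {"dp": [-0.005, 0.045, 0], "rot": [0, 0, -0.008], "grip": 0.085}, {"dp": [-0.005, 0.045, 0], "rot": [0, 0, -0.008], "grip": 0.085}, {"dp": [-0.005, 0.045, 0], "rot": [0, 0, -0.008], "grip": 0.085}, {"dp": [-0.005, 0.045, 0], "rot": [0, 0, -0.008], "grip": 0.085}, {"dp": [-0.005, 0.045, 0], "rot": [0, 0, -0.008], "grip": 0.085}, {"dp": [-0.005, 0.045, 0], "rot": [0, 0, -0.008], "grip": 0.085}, {"dp": [-0.005, 0.045, 0], "rot": [0, 0, -0.008], "grip": 0.085}, {"dp": [-0.005, 0.045, 0], "rot": [0, 0, -0.008], "grip": 0.085}, {"dp": [-0.005, 0.045, 0], "rot": [0, 0, -0.008], "grip": 0.085}, {"dp": [-0.005, 0.045, 0], "rot": [0, 0, -0.008], "grip": 0.085}, {"dp": [-0.005, 0.045, 0], "rot": [0, 0, -0.008], "grip": 0.085}, {"dp": [0, 0, 0], "rot": [0, 0, 0], "grip": 0.085}]}}

```text
clock: 10.68
tcp_pos: [0.4382, 0.2367, 0.2033]
orientation: [2.331, 2.092, 0.014]
contact_force: [0.6, -0.3, -0.6]
grip_width: 0.0849
```

```bash
python3 -c "
from h import *
need([.442,.264,.18],84)"
```

```text
dp [ 0.0038  0.0273 -0.0233] rot [0.001 0.013 0.003] F [ 0.6 -0.3 -0.6] w 0.0849 t 10.675
```

Call:
{"name": "send_rows", "arguments": {"motion": [{"dp": [0.004, 0.027, 0], "rot": [0, 0.013, 0], "grip": 0.085}, {"dp": [0, 0, -0.023], "rot": [0, 0, 0], "grip": 0.085}, {"dp": [0, 0, 0], "rot": [0, 0, 0], "grip": 0.085}]}}

```text
clock: 11.05
tcp_pos: [0.4428, 0.2622, 0.1802]
orientation: [2.338, 2.096, -0.002]
contact_force: [-0.5, -0.3, -0.0]
grip_width: 0.085
```

Run:
```python
from h import *
need([.442,.264,.077],84)
s=snap("side","s2.png");t=snap("top","t2.png")
print(proj(s,get_obs()["tcp_pos"]),proj(s,[.442,.264,.144]))
a=cv2.resize(s["img"][60:180,200:340],None,fx=3,fy=3,interpolation=cv2.INTER_CUBIC); b=cv2.resize(s["img"][205:385,260:440],(360,360));
cv2.imwrite("pics/m2.png",cv2.cvtColor(np.hstack([a,b]),cv2.COLOR_RGB2BGR))
```

```text
dp [-0.0008  0.0018 -0.1032] rot [0.002 0.    0.005] F [-0.5 -0.3 -0. ] w 0.085 t 11.05
(np.float64(251.72500092277653), np.float64(102.07121676166476)) (np.float64(252.21573254334672), np.float64(115.1437175035508))
```

View pics/m2.png

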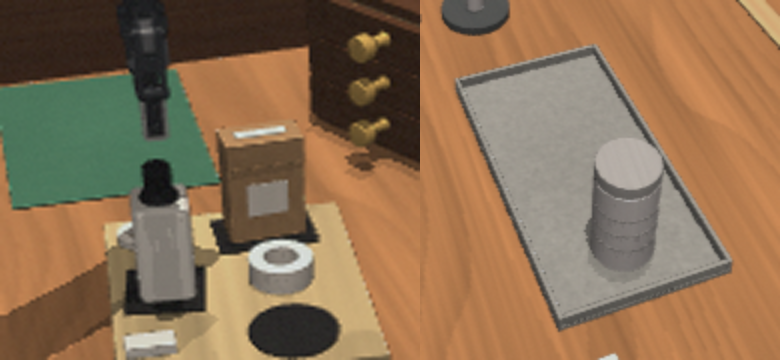

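The tin stands upright on the tray. The gripper fingertip (153,130) is right above the bottle cap (157,167), as predicted. Descending.

Call:
{"name": "send_rows", "arguments": {"motion": [{"dp": [0, 0.001, -0.025], "rot": [0, 0, 0], "grip": 0.085}, {"dp": [0, 0, -0.025], "rot": [0, 0, 0], "grip": 0.085}, {"dp": [0, 0, -0.025], "rot": [0, 0, 0], "grip": 0.085}, {"dp": [0, 0, 0], "rot": [0, 0, 0], "grip": 0.085}]}}

```text
clock: 11.65
tcp_pos: [0.4474, 0.2637, 0.11]
orientation: [2.342, 2.09, 0.017]
contact_force: [-0.8, -0.7, 0.7]
grip_width: 0.0854
```

```bash
python3 -c "
from h import *
need([.442,.264,.077],84)"
```

```text
dp [-0.0054  0.0003 -0.033 ] rot [-0.005  0.01   0.009] F [-0.8 -0.7  0.7] w 0.0854 t 11.65
```

Call:
{"name": "send_rows", "arguments": {"motion": [{"dp": [-0.006, 0, -0.015], "rot": [-0.005, 0.01, 0.009], "grip": 0.085}, {"dp": [-0.001, 0, -0.016], "rot": [0, 0.003, 0], "grip": 0.085}, {"dp": [0, 0, 0], "rot": [0, 0, 0], "grip": 0.085}]}}

```text
clock: 12.02
tcp_pos: [0.4415, 0.2644, 0.0797]
orientation: [-2.332, -2.101, -0.002]
contact_force: [-0.3, 0.3, -0.6]
grip_width: 0.0847
```

```bash
python3 -c "
from h import *
need([.442,.264,.077],84)"
```

```text
dp [ 0.0005 -0.0004 -0.0027] rot [-0.002 -0.001 -0.   ] F [-0.3  0.3 -0.6] w 0.0847 t 12.025
```

Call:
{"name": "send_rows", "arguments": {"motion": [{"dp": [0, 0, -0.003], "rot": [0, 0, 0], "grip": 0.085}, {"dp": [0, 0, 0], "rot": [0, 0, 0], "grip": 0.03}, {"dp": [0, 0, 0], "rot": [0, 0, 0], "grip": 0.03}, {"dp": [0, 0, 0], "rot": [0, 0, 0], "grip": 0.03}, {"dp": [0, 0, 0], "rot": [0, 0, 0], "grip": 0.03}, {"dp": [0, 0, 0], "rot": [0, 0, 0], "grip": 0.03}, {"dp": [0, 0, 0], "rot": [0, 0, 0], "grip": 0.03}, {"dp": [0, 0, 0], "rot": [0, 0, 0], "grip": 0.03}]}}

```text
clock: 13.02
tcp_pos: [0.4423, 0.2649, 0.0775]
orientation: [-2.333, -2.101, -0.005]
contact_force: [-0.0, 0.3, -0.9]
grip_width: 0.0518
```

Call:
{"name": "send_rows", "arguments": {"motion": [{"dp": [0, 0, 0.02], "rot": [0, 0, 0], "grip": 0.03}, {"dp": [0, 0, 0.03], "rot": [0, 0, 0], "grip": 0.03}, {"dp": [0, 0, 0.03], "rot": [0, 0, 0], "grip": 0.03}, {"dp": [0, 0, 0.03], "rot": [0, 0, 0], "grip": 0.03}, {"dp": [0, 0, 0], "rot": [0, 0, 0], "grip": 0.03}]}}

```text
clock: 13.65
tcp_pos: [0.4403, 0.2634, 0.1889]
orientation: [-2.332, -2.101, 0.003]
contact_force: [0.2, -0.3, -2.3]
grip_width: 0.052
```

```bash
python3 -c "
from h import *
need([.504,-.266,.18],90)"
```

```text
dp [ 0.0637 -0.5294 -0.0089] rot [-0.001 -0.003  0.104] F [ 0.2 -0.3 -2.3] w 0.052 t 13.65
```

Call:
{"name": "send_rows", "arguments": {"motion": [{"dp": [0.015, -0.03, 0], "rot": [0, 0, 0.008], "grip": 0.03}, {"dp": [0.015, -0.04, 0], "rot": [0, 0, 0.008], "grip": 0.03}, {"dp": [0.015, -0.04, 0], "rot": [0, 0, 0.008], "grip": 0.03}, {"dp": [0.015, -0.04, 0], "rot": [0, 0, 0.008], "grip": 0.03}, {"dp": [0.015, -0.04, 0], "rot": [0, 0, 0.008], "grip": 0.03}, {"dp": [0.001, -0.04, 0], "rot": [0, 0, 0.008], "grip": 0.03}, {"dp": [0.001, -0.04, 0.002], "rot": [0, 0, 0.008], "grip": 0.03}, {"dp": [0.001, -0.04, 0.002], "rot": [0, -0.003, 0.008], "grip": 0.03}, {"dp": [0.001, -0.04, 0.002], "rot": [0, -0.003, 0.008], "grip": 0.03}, {"dp": [0.001, -0.04, 0.002], "rot": [0, -0.003, 0.008], "grip": 0.03}, {"dp": [0.001, -0.04, 0.002], "rot": [0, -0.003, 0.008], "grip": 0.03}, {"dp": [0.001, -0.04, 0.002], "rot": [0, -0.003, 0.008], "grip": 0.03}, {"dp": [0.001, -0.025, 0.002], "rot": [0, -0.003, 0.008], "grip": 0.03}, {"dp": [0, 0, 0], "rot": [0, 0, 0], "grip": 0.03}]}}

```text
clock: 15.4
tcp_pos: [0.5104, -0.2471, 0.1819]
orientation: [-2.209, -2.225, 0.021]
contact_force: [0.3, 1.1, -2.6]
grip_width: 0.0521
```

```bash
python3 -c "
from h import *
need([.504,-.266,.11],90)"
```

```text
dp [-0.0064 -0.0189 -0.0719] rot [ 0.005 -0.014 -0.007] F [ 0.3  1.1 -2.6] w 0.0521 t 15.4
```

Call:
{"name": "send_rows", "arguments": {"motion": [{"dp": [-0.006, -0.019, -0.01], "rot": [0.005, -0.014, -0.007], "grip": 0.03}, {"dp": [0, 0, -0.03], "rot": [0, 0, 0], "grip": 0.03}, {"dp": [-0.001, 0, -0.03], "rot": [0, 0.003, 0], "grip": 0.03}, {"dp": [0, 0, 0], "rot": [0, 0, 0], "grip": 0.03}]}}

```text
clock: 15.9
tcp_pos: [0.5015, -0.2611, 0.1057]
orientation: [-2.211, -2.219, 0.004]
contact_force: [-0.1, 0.1, -1.6]
grip_width: 0.0516
```

```bash
python3 -c "
from h import *
need([.504,-.266,.0695],90)"
```

```text
dp [ 0.0025 -0.0049 -0.0362] rot [-0.005 -0.009 -0.004] F [-0.1  0.1 -1.6] w 0.0516 t 15.9
```

Call:
{"name": "send_rows", "arguments": {"motion": [{"dp": [0.002, -0.005, -0.014], "rot": [-0.005, -0.009, -0.004], "grip": 0.03}, {"dp": [0, 0, -0.014], "rot": [0, 0, 0], "grip": 0.03}, {"dp": [0, 0, 0], "rot": [0, 0, 0], "grip": 0.03}]}}

```text
clock: 16.27
tcp_pos: [0.5049, -0.2654, 0.0771]
orientation: [2.219, 2.221, 0.002]
contact_force: [0.4, -0.1, -2.8]
grip_width: 0.052
```

```bash
python3 -c "
from h import *
need([.504,-.266,.0695],90)"
```

```text
dp [-0.0009 -0.0006 -0.0076] rot [ 0.001  0.003 -0.001] F [ 0.4 -0.1 -2.8] w 0.052 t 16.275
```

Call:
{"name": "send_rows", "arguments": {"motion": [{"dp": [0, 0, -0.004], "rot": [0, 0.003, 0], "grip": 0.03}, {"dp": [0, 0, -0.004], "rot": [0, 0, 0], "grip": 0.03}, {"dp": [0, 0, 0], "rot": [0, 0, 0], "grip": 0.03}, {"dp": [0, 0, 0], "rot": [0, 0, 0], "grip": 0.085}, {"dp": [0, 0, 0], "rot": [0, 0, 0], "grip": 0.085}, {"dp": [0, 0, 0], "rot": [0, 0, 0], "grip": 0.085}, {"dp": [0, 0, 0], "rot": [0, 0, 0], "grip": 0.085}]}}

```text
clock: 17.15
tcp_pos: [0.5069, -0.2664, 0.0709]
orientation: [2.217, 2.219, 0.002]
contact_force: [-0.4, 0.5, 0.3]
grip_width: 0.0851
```

```bash
python3 -c "
from h import *
need([.557,.344,.18],89)"
```

```text
dp [0.0501 0.6104 0.1091] rot [ 0.002  0.004 -0.018] F [-0.4  0.5  0.3] w 0.0851 t 17.15
```

Call:
{"name": "send_rows", "arguments": {"motion": [{"dp": [-0.002, 0, 0.03], "rot": [0, 0.003, 0], "grip": 0.085}, {"dp": [0, 0, 0.04], "rot": [0, 0, 0], "grip": 0.085}, {"dp": [0, 0, 0.04], "rot": [0, 0, 0], "grip": 0.085}, {"dp": [0.003, 0.045, 0.01], "rot": [0, 0, -0.001], "grip": 0.085}, {"dp": [0.003, 0.045, 0], "rot": [0, 0, -0.001], "grip": 0.085}, {"dp": [0.003, 0.045, 0], "rot": [0, 0, -0.001], "grip": 0.085}, {"dp": [0.003, 0.045, 0], "rot": [0, 0, -0.001], "grip": 0.085}, {"dp": [0.003, 0.045, 0], "rot": [0, 0, -0.001], "grip": 0.085}, {"dp": [0.003, 0.045, 0], "rot": [0, 0, -0.001], "grip": 0.085}, {"dp": [0.003, 0.045, 0], "rot": [0, 0, -0.001], "grip": 0.085}, {"dp": [0.003, 0.045, 0], "rot": [0, 0, -0.001], "grip": 0.085}, {"dp": [0.003, 0.045, 0], "rot": [0, 0, -0.001], "grip": 0.085}, {"dp": [0.003, 0.045, 0], "rot": [0, 0, -0.001], "grip": 0.085}, {"dp": [0.003, 0.045, 0], "rot": [0, 0, -0.001], "grip": 0.085}, {"dp": [0.003, 0.045, 0], "rot": [0, 0, -0.001], "grip": 0.085}, {"dp": [0.003, 0.045, 0], "rot": [0, 0, -0.001], "grip": 0.085}, {"dp": [0, 0, 0], "rot": [0, 0, 0], "grip": 0.085}]}}

```text
clock: 19.27
tcp_pos: [0.5413, 0.3368, 0.1972]
orientation: [2.237, 2.199, 0.006]
contact_force: [-0.9, -0.0, -0.4]
grip_width: 0.0853
```

```bash
python3 -c "
from h import *
need([.557,.344,.16],89)"
```

```text
dp [ 0.0157  0.0072 -0.0372] rot [ 0.001  0.006 -0.   ] F [-0.9 -0.  -0.4] w 0.0853 t 19.275
```

Call:
{"name": "send_rows", "arguments": {"motion": [{"dp": [0.016, 0.005, 0], "rot": [0, 0.006, 0], "grip": 0.085}, {"dp": [0, 0, -0.02], "rot": [0, 0, 0], "grip": 0.085}, {"dp": [0, 0, -0.02], "rot": [0, 0, 0], "grip": 0.085}, {"dp": [-0.001, 0, -0.02], "rot": [0, 0.003, 0], "grip": 0.085}, {"dp": [-0.002, 0, -0.02], "rot": [0, 0.003, 0], "grip": 0.085}, {"dp": [0, 0, 0], "rot": [0, 0, 0], "grip": 0.085}]}}

```text
clock: 20.02
tcp_pos: [0.5512, 0.335, 0.1092]
orientation: [-2.243, -2.196, 0.021]
contact_force: [0.9, 0.6, -0.2]
grip_width: 0.0852
```

```bash
python3 -c "
from h import *
need([.557,.344,.066],89)"
```

```text
dp [ 0.0058  0.009  -0.0432] rot [ 0.007 -0.011  0.004] F [ 0.9  0.6 -0.2] w 0.0852 t 20.025
```

Call:
{"name": "send_rows", "arguments": {"motion": [{"dp": [0.006, 0.009, -0.005], "rot": [0.007, -0.011, 0.004], "grip": 0.085}, {"dp": [0, 0, -0.018], "rot": [0, 0, 0], "grip": 0.085}, {"dp": [0, 0, -0.018], "rot": [0, 0, 0], "grip": 0.085}, {"dp": [0, 0, 0], "rot": [0, 0, 0], "grip": 0.085}]}}

```text
clock: 20.52
tcp_pos: [0.5579, 0.3446, 0.066]
orientation: [2.24, 2.202, 0.003]
contact_force: [-0.6, -0.1, 0.4]
grip_width: 0.0851
```

```bash
python3 -c "
from h import *
need([.557,.344,.066],89)"
```

```text
dp [-0.0009 -0.0006 -0.    ] rot [-0.001  0.002 -0.   ] F [-0.6 -0.1  0.4] w 0.0851 t 20.525
```

Call:
{"name": "send_rows", "arguments": {"motion": [{"dp": [0, 0, 0], "rot": [0, 0, 0], "grip": 0.02}, {"dp": [0, 0, 0], "rot": [0, 0, 0], "grip": 0.02}, {"dp": [0, 0, 0], "rot": [0, 0, 0], "grip": 0.02}, {"dp": [0, 0, 0], "rot": [0, 0, 0], "grip": 0.02}, {"dp": [0, 0, 0], "rot": [0, 0, 0], "grip": 0.02}, {"dp": [0, 0, 0], "rot": [0, 0, 0], "grip": 0.02}, {"dp": [0, 0, 0], "rot": [0, 0, 0], "grip": 0.02}, {"dp": [0, 0, 0], "rot": [0, 0, 0], "grip": 0.02}]}}

```text
clock: 21.52
tcp_pos: [0.5582, 0.3446, 0.0668]
orientation: [2.24, 2.201, 0.004]
contact_force: [-0.5, -0.1, -1.5]
grip_width: 0.0396
```

Call:
{"name": "send_rows", "arguments": {"motion": [{"dp": [0, 0, 0.02], "rot": [0, 0, 0], "grip": 0.02}, {"dp": [0, 0, 0.03], "rot": [0, 0, 0], "grip": 0.02}, {"dp": [0, 0, 0.03], "rot": [0, 0, 0], "grip": 0.02}, {"dp": [0, 0, 0.03], "rot": [0, 0, 0], "grip": 0.02}, {"dp": [0, 0, 0], "rot": [0, 0, 0], "grip": 0.02}]}}

```text
clock: 22.15
tcp_pos: [0.5589, 0.3446, 0.1857]
orientation: [2.24, 2.2, 0.01]
contact_force: [-0.8, 0.2, -3.2]
grip_width: 0.0393
```

```bash
python3 -c "
from h import *
need([.5,-.166,.18],90)"
```

```text
dp [-0.0589 -0.5106 -0.0057] rot [-0.004  0.006  0.018] F [-0.8  0.2 -3.2] w 0.0393 t 22.15
```

Call:
{"name": "send_rows", "arguments": {"motion": [{"dp": [-0.004, -0.03, 0], "rot": [0, 0.005, 0.001], "grip": 0.02}, {"dp": [-0.004, -0.04, 0], "rot": [0, 0, 0.001], "grip": 0.02}, {"dp": [-0.004, -0.04, 0], "rot": [0, 0, 0.001], "grip": 0.02}, {"dp": [-0.004, -0.04, 0], "rot": [0, 0, 0.001], "grip": 0.02}, {"dp": [-0.004, -0.04, 0], "rot": [0, 0, 0.001], "grip": 0.02}, {"dp": [-0.004, -0.04, 0], "rot": [0, 0, 0.001], "grip": 0.02}, {"dp": [-0.004, -0.04, 0.001], "rot": [0, -0.002, 0.001], "grip": 0.02}, {"dp": [-0.004, -0.04, 0.001], "rot": [0, -0.002, 0.001], "grip": 0.02}, {"dp": [-0.004, -0.04, 0.001], "rot": [0, -0.002, 0.001], "grip": 0.02}, {"dp": [-0.004, -0.04, 0.001], "rot": [0, -0.002, 0.001], "grip": 0.02}, {"dp": [-0.004, -0.04, 0.001], "rot": [0, -0.002, 0.001], "grip": 0.02}, {"dp": [-0.004, -0.04, 0.001], "rot": [0, -0.002, 0.001], "grip": 0.02}, {"dp": [-0.003, -0.02, 0], "rot": [0, -0.002, 0.001], "grip": 0.02}, {"dp": [0, 0, 0], "rot": [0, 0, 0], "grip": 0.02}]}}

```text
clock: 23.9
tcp_pos: [0.4964, -0.1607, 0.1869]
orientation: [2.224, 2.216, 0.009]
contact_force: [1.2, -0.4, -1.3]
grip_width: 0.0396
```

```bash
python3 -c "
from h import *
need([.5,-.166,.11],90)"
```

```text
dp [ 0.0036 -0.0053 -0.0769] rot [-0.003  0.006  0.004] F [ 1.2 -0.4 -1.3] w 0.0396 t 23.9
```

Call:
{"name": "send_rows", "arguments": {"motion": [{"dp": [0.003, -0.005, -0.01], "rot": [-0.003, 0.006, 0.004], "grip": 0.02}, {"dp": [0, 0, -0.03], "rot": [0, 0, 0], "grip": 0.02}, {"dp": [0, 0, -0.03], "rot": [0, 0, 0], "grip": 0.02}, {"dp": [0, 0, -0.015], "rot": [0, 0, 0], "grip": 0.02}, {"dp": [0, 0, 0], "rot": [0, 0, 0], "grip": 0.02}]}}

```text
clock: 24.52
tcp_pos: [0.5013, -0.1598, 0.0973]
orientation: [-2.209, -2.23, 0.0]
contact_force: [-0.0, 0.0, -1.9]
grip_width: 0.0396
```

```bash
python3 -c "
from h import *
need([.5,-.166,.0585],90)"
```

```text
dp [-0.0013 -0.0062 -0.0388] rot [-0.002 -0.002 -0.01 ] F [-0.   0.  -1.9] w 0.0396 t 24.525
```

Call:
{"name": "send_rows", "arguments": {"motion": [{"dp": [-0.001, -0.006, -0.015], "rot": [-0.002, -0.002, -0.01], "grip": 0.02}, {"dp": [0, 0, -0.014], "rot": [0, 0, 0], "grip": 0.02}, {"dp": [0, 0, 0], "rot": [0, 0, 0], "grip": 0.02}]}}

```text
clock: 24.9
tcp_pos: [0.5016, -0.1662, 0.0677]
orientation: [2.22, 2.219, 0.003]
contact_force: [-0.6, -0.2, -1.0]
grip_width: 0.0394
```

```bash
python3 -c "
from h import *
need([.5,-.166,.0585],90)"
```

```text
dp [-0.0016  0.0002 -0.0092] rot [0.001 0.003 0.   ] F [-0.6 -0.2 -1. ] w 0.0394 t 24.9
```

Call:
{"name": "send_rows", "arguments": {"motion": [{"dp": [0, 0, -0.005], "rot": [0, 0.003, 0], "grip": 0.02}, {"dp": [0, 0, -0.004], "rot": [0, 0, 0], "grip": 0.02}, {"dp": [0, 0, 0], "rot": [0, 0, 0], "grip": 0.02}, {"dp": [0, 0, 0], "rot": [0, 0, 0], "grip": 0.085}, {"dp": [0, 0, 0], "rot": [0, 0, 0], "grip": 0.085}, {"dp": [0, 0, 0], "rot": [0, 0, 0], "grip": 0.085}, {"dp": [0, 0, 0], "rot": [0, 0, 0], "grip": 0.085}, {"dp": [-0.002, 0, 0.03], "rot": [0, 0, 0], "grip": 0.085}, {"dp": [0, 0, 0.04], "rot": [0, 0, 0], "grip": 0.085}, {"dp": [0, 0, 0.04], "rot": [0, 0, 0], "grip": 0.085}, {"dp": [0, 0.03, 0.01], "rot": [0, 0, 0], "grip": 0.085}, {"dp": [0, 0.04, 0], "rot": [0, 0, 0], "grip": 0.085}, {"dp": [0, 0.04, 0], "rot": [0, 0, 0], "grip": 0.085}, {"dp": [0, 0, 0], "rot": [0, 0, 0], "grip": 0.085}]}}

```text
clock: 26.65
tcp_pos: [0.5009, -0.0542, 0.1848]
orientation: [2.221, 2.215, 0.006]
contact_force: [0.3, -0.6, 0.3]
grip_width: 0.0848
```

Run:
```python
from h import *
s=snap("side","s3.png");t=snap("top","t3.png")
need([.5508,.2565,.18],90)
a=cv2.resize(t["img"][160:310,130:340],None,fx=3.6,fy=3.6,interpolation=cv2.INTER_CUBIC); b=s["img"][205:385,260:440]; b=np.vstack([cv2.resize(b,(540,540))])[:, :]
cv2.imwrite("pics/m3.png",cv2.cvtColor(cv2.resize(np.hstack([cv2.resize(a,None,fx=.6,fy=.6),cv2.resize(b,(324,324))]),(778,324)),cv2.COLOR_RGB2BGR))
for f in(s,t):
    h=cv2.cvtColor(f["img"],cv2.COLOR_RGB2HSV); m=((h[...,1]<40)&(h[...,2]>165)).astype(np.uint8)
    n,l,st,ce=cv2.connectedComponentsWithStats(m)
    u,v=proj(f,[.5508,.2565,.035])
    for i in range(1,n):
        if st[i,4]>100 and np.hypot(ce[i][0]-u,ce[i][1]-v)<25:
            c=(l==i).astype(np.uint8); k,_=cv2.findContours(c,cv2.RETR_EXTERNAL,cv2.CHAIN_APPROX_NONE); e=cv2.fitEllipse(max(k,key=len))
            x=st[i,0]+(st[i,2]-1)/2; y=st[i,1]+(st[i,3]-1)/2
            print(st[i],(u,v),e,ray(f,*e[0],.035).round(4),ray(f,x,y,.035).round(4))
```

```text
dp [ 0.05    0.3141 -0.0048] rot [0.002 0.006 0.008] F [ 0.4 -0.   0.1] w 0.0849 t 26.75
[283 140  21  11 105] (np.float64(294.0628009654823), np.float64(145.21144749134808)) ((292.88372802734375, 145.15106201171875), (9.512990951538086, 19.161176681518555), 88.755126953125) [0.5477 0.2578 0.035 ] [0.5482 0.2585 0.035 ]
[198 201  28  28 424] (np.float64(211.52354975785738), np.float64(214.7913147823723)) ((211.41441345214844, 214.67755126953125), (26.478193283081055, 27.274791717529297), 27.356159210205078) [0.551  0.2568 0.035 ] [0.5514 0.2566 0.035 ]
```

View pics/m3.png

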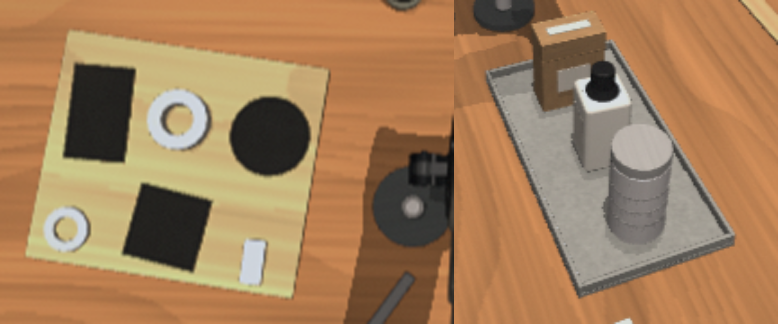

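All three stand upright on the tray, and the roll is unmoved at (.5505,.257). The mats are bare now, so I'll measure them and the tray objects accurately.

Run:
```python
from h import *
t=cv2.cvtColor(cv2.imread("pics/t3.png"),cv2.COLOR_BGR2RGB); f=imaging.grab_frame("top")
m=(t.max(2)<70).astype(np.uint8); k,_=cv2.findContours(m,cv2.RETR_EXTERNAL,cv2.CHAIN_APPROX_NONE)
for c in k:
    x,y=c.reshape(-1,2).mean(0)
    if cv2.contourArea(c)<300 or not(135<x<285 and 170<y<300): continue
    M=cv2.moments(c); ctr=ray(f,M["m10"]/M["m00"],M["m01"]/M["m00"],.014)
    w=np.array([ray(f,*p,.014)[:2] for p in c.reshape(-1,2)]).astype(np.float32)*1000
    r=cv2.minAreaRect(w); print(cv2.contourArea(c),ctr.round(4),r)
```

```text
1028.5 [0.4407 0.2663 0.014 ] ((440.99365234375, 266.2632141113281), (73.46632385253906, 72.43450164794922), 77.21893310546875)
968.5 [0.537  0.1643 0.014 ] ((536.9452514648438, 163.82298278808594), (78.28473663330078, 78.6631088256836), 47.01464080810547)
1117.0 [0.5566 0.3429 0.014 ] ((557.0447998046875, 342.7763977050781), (62.06227493286133, 97.31916046142578), 86.40115356445312)
```

Call:
{"name": "send_rows", "arguments": {"motion": [{"dp": [0.006, 0.03, 0], "rot": [0, 0.006, 0], "grip": 0.074}, {"dp": [0.007, 0.04, 0], "rot": [0, 0, 0], "grip": 0.074}, {"dp": [0.007, 0.04, 0], "rot": [0, 0, 0], "grip": 0.074}, {"dp": [0.007, 0.04, 0], "rot": [0, 0, 0], "grip": 0.074}, {"dp": [0.007, 0.04, 0], "rot": [0, 0, 0], "grip": 0.074}, {"dp": [0.007, 0.04, 0], "rot": [0, 0, 0], "grip": 0.074}, {"dp": [0.006, 0.04, 0], "rot": [0, 0, 0], "grip": 0.074}, {"dp": [0.003, 0.03, 0], "rot": [0, 0, 0], "grip": 0.074}, {"dp": [0, 0, 0], "rot": [0, 0, 0], "grip": 0.074}]}}

```text
clock: 27.92
tcp_pos: [0.555, 0.2344, 0.1838]
orientation: [2.257, 2.177, -0.009]
contact_force: [-0.3, -0.7, -0.4]
grip_width: 0.0743
```

```bash
python3 -c "
from h import *
need([.5505,.257,.06],90)"
```

```text
dp [-0.0045  0.0226 -0.1238] rot [0.008 0.    0.036] F [-0.3 -0.7 -0.4] w 0.0743 t 27.925
```

Call:
{"name": "send_rows", "arguments": {"motion": [{"dp": [-0.004, 0.022, -0.01], "rot": [0.008, 0, 0.036], "grip": 0.074}, {"dp": [0, 0, -0.03], "rot": [0, 0, 0], "grip": 0.074}, {"dp": [0, 0, -0.03], "rot": [0, 0, 0], "grip": 0.074}, {"dp": [-0.001, 0, -0.03], "rot": [0, 0.002, 0], "grip": 0.074}, {"dp": [-0.001, 0, -0.02], "rot": [0, 0.002, 0], "grip": 0.074}, {"dp": [0, 0, 0], "rot": [0, 0, 0], "grip": 0.074}]}}

```text
clock: 28.68
tcp_pos: [0.5484, 0.2529, 0.0573]
orientation: [-2.22, -2.218, 0.007]
contact_force: [-0.1, -0.7, 1.0]
grip_width: 0.0744
```

```bash
python3 -c "
from h import *
need([.5505,.257,.008],90)"
```

```text
dp [ 0.0021  0.0041 -0.0493] rot [ 0.001 -0.005  0.001] F [-0.1 -0.7  1. ] w 0.0744 t 28.675
```

Call:
{"name": "send_rows", "arguments": {"motion": [{"dp": [0.002, 0.004, -0.006], "rot": [0, -0.005, 0], "grip": 0.074}, {"dp": [0, 0, 0], "rot": [0, 0, 0], "grip": 0.074}]}}

```text
clock: 28.92
tcp_pos: [0.5513, 0.2572, 0.052]
orientation: [2.222, 2.219, 0.002]
contact_force: [-0.3, 0.7, -0.8]
grip_width: 0.0739
```

Run:
```python
from h import *
need([.5505,.257,.008],90)
s=snap("side","s4.png")
cv2.imwrite("pics/m4.png",cv2.cvtColor(cv2.resize(s["img"][80:180,230:350],None,fx=5,fy=5,interpolation=cv2.INTER_CUBIC),cv2.COLOR_RGB2BGR))
print([(np.array(proj(s,get_obs()["tcp_pos"]+np.array(d)))-[230,80])*5 for d in([0,0,0],[0,.037,0],[0,-.037,0])])
```

```text
dp [-0.0008 -0.0002 -0.044 ] rot [-0.     0.001  0.001] F [-0.3  0.7 -0.8] w 0.0739 t 28.925
[array([320.50147094, 298.78220161]), array([303.41822871, 267.30498046]), array([338.31068663, 331.5970861 ])]
```

View pics/m4.png

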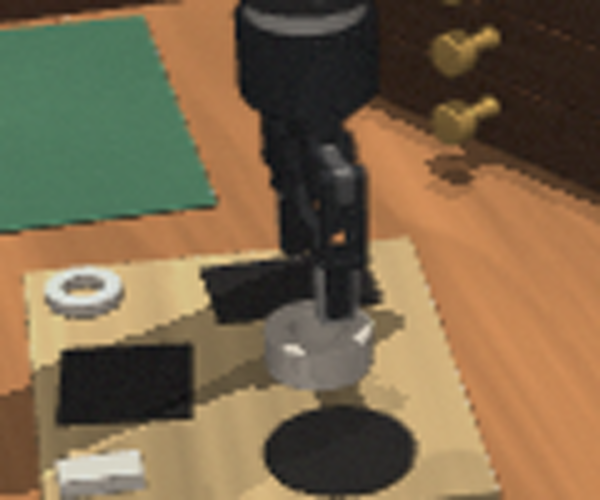

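Side view: the near fingertip is at (338,318), about 8 mm above TCP level. That matches the stated swing-back, so TCP z ≈ 0.008 is safe.

Call:
{"name": "send_rows", "arguments": {"motion": [{"dp": [-0.001, 0, -0.015], "rot": [0, 0, 0], "grip": 0.074}, {"dp": [0, 0, -0.014], "rot": [0, 0, 0], "grip": 0.074}, {"dp": [0, 0, 0], "rot": [0, 0, 0], "grip": 0.074}]}}

```text
clock: 29.35
tcp_pos: [0.551, 0.2573, 0.0222]
orientation: [2.222, 2.219, 0.005]
contact_force: [-1.0, 0.3, 0.4]
grip_width: 0.0741
```

```bash
python3 -c "
from h import *
need([.5505,.257,.008],90)"
```

```text
dp [-0.0005 -0.0003 -0.0142] rot [-0.001  0.003  0.002] F [-1.   0.3  0.4] w 0.0741 t 29.35
```

Call:
{"name": "send_rows", "arguments": {"motion": [{"dp": [0, 0, -0.008], "rot": [0, 0.003, 0.002], "grip": 0.074}, {"dp": [0, 0, -0.006], "rot": [0, 0, 0], "grip": 0.074}, {"dp": [0, 0, 0], "rot": [0, 0, 0], "grip": 0.05}, {"dp": [0, 0, 0], "rot": [0, 0, 0], "grip": 0.05}, {"dp": [0, 0, 0], "rot": [0, 0, 0], "grip": 0.05}, {"dp": [0, 0, 0], "rot": [0, 0, 0], "grip": 0.05}, {"dp": [0, 0, 0], "rot": [0, 0, 0], "grip": 0.05}], "grip_force": 30}}

```text
clock: 30.22
tcp_pos: [0.5514, 0.2573, 0.0077]
orientation: [-2.221, -2.222, -0.002]
contact_force: [0.1, 0.4, -0.0]
grip_width: 0.0606
```

Call:
{"name": "send_rows", "arguments": {"motion": [{"dp": [0, 0, 0.02], "rot": [0, 0, 0], "grip": 0.05}, {"dp": [0, 0, 0.03], "rot": [0, 0, 0], "grip": 0.05}, {"dp": [0, 0, 0.03], "rot": [0, 0, 0], "grip": 0.05}, {"dp": [0, 0, 0.02], "rot": [0, 0, 0], "grip": 0.05}, {"dp": [0, 0, 0], "rot": [0, 0, 0], "grip": 0.05}]}}

```text
clock: 30.85
tcp_pos: [0.5522, 0.2575, 0.1162]
orientation: [2.221, 2.221, 0.008]
contact_force: [0.2, 0.3, -0.6]
grip_width: 0.0604
```

```bash
python3 -c "
from h import *
need([.468,.014,.12],90)"
```

```text
dp [-0.0842 -0.2435  0.0038] rot [-0.003  0.004 -0.   ] F [ 0.2  0.3 -0.6] w 0.0604 t 30.85
```

Call:
{"name": "send_rows", "arguments": {"motion": [{"dp": [-0.012, -0.03, 0.001], "rot": [-0.002, 0.004, 0], "grip": 0.05}, {"dp": [-0.012, -0.035, 0], "rot": [0, 0, 0], "grip": 0.05}, {"dp": [-0.012, -0.035, 0], "rot": [0, 0, 0], "grip": 0.05}, {"dp": [-0.012, -0.035, 0], "rot": [0, 0, 0], "grip": 0.05}, {"dp": [-0.012, -0.035, 0], "rot": [0, 0, 0], "grip": 0.05}, {"dp": [-0.012, -0.035, 0], "rot": [0, 0, 0], "grip": 0.05}, {"dp": [-0.006, -0.025, 0], "rot": [0, 0, 0], "grip": 0.05}, {"dp": [0, 0, 0], "rot": [0, 0, 0], "grip": 0.05}]}}

```text
clock: 31.85
tcp_pos: [0.468, 0.0211, 0.1157]
orientation: [-2.218, -2.22, 0.002]
contact_force: [0.2, 0.5, -1.4]
grip_width: 0.0603
```

```bash
python3 -c "
from h import *
need([.468,.014,.085],90)"
```

```text
dp [-0.     -0.0071 -0.0307] rot [-0.001 -0.003 -0.001] F [ 0.2  0.5 -1.4] w 0.0603 t 31.85
```

Call:
{"name": "send_rows", "arguments": {"motion": [{"dp": [0.001, -0.007, -0.01], "rot": [0, -0.003, 0], "grip": 0.05}, {"dp": [0, 0, -0.02], "rot": [0, 0, 0], "grip": 0.05}, {"dp": [0, 0, -0.015], "rot": [0, 0, 0], "grip": 0.05}, {"dp": [0, 0, 0], "rot": [0, 0, 0], "grip": 0.05}]}}

```text
clock: 32.35
tcp_pos: [0.4699, 0.0167, 0.0676]
orientation: [-2.214, -2.227, -0.003]
contact_force: [-0.3, 0.2, -0.6]
grip_width: 0.0607
```

Run:
```python
from h import *
need([.469,.014,.065],90)
s=snap("side","s5.png");t=snap("top","t5.png"); p=get_obs()["tcp_pos"]
a=cv2.resize(s["img"][140:230,240:330],None,fx=4.4,fy=4.4,interpolation=cv2.INTER_CUBIC); b=cv2.resize(t["img"][210:300,275:365],None,fx=4.4,fy=4.4,interpolation=cv2.INTER_CUBIC)
cv2.imwrite("pics/m5.png",cv2.cvtColor(np.hstack([a,b]),cv2.COLOR_RGB2BGR))
for z in(.0023,.0273): print((np.array(proj(s,p+[-.001,0,z]))-[240,140])*4.4)
print((np.array(proj(s,[.468,.014,.055]))-[240,140])*4.4)
```

```text
dp [-0.0009 -0.0027 -0.0026] rot [-0.002  0.001 -0.006] F [-0.3  0.2 -0.6] w 0.0607 t 32.35
[208.30958782 211.57779008]
[206.20880734 173.77758099]
[207.86009613 238.80940532]
```

View pics/m5.png

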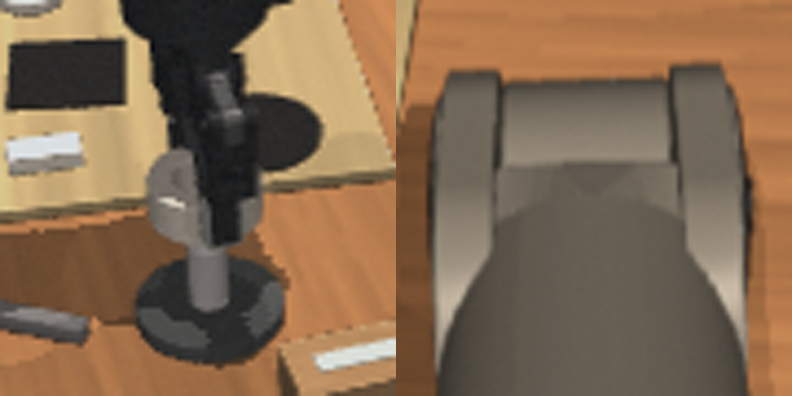

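Side view: roll edges at 147–264 (centre ≈206), post centre ≈208, so they line up within about 1 mm. The arm hides the top view. Lowering gently while watching force.

Call:
{"name": "send_rows", "arguments": {"motion": [{"dp": [0, -0.003, -0.006], "rot": [0, 0, -0.006], "grip": 0.05}, {"dp": [0, 0, -0.008], "rot": [0, 0, 0], "grip": 0.05}, {"dp": [0, 0, -0.008], "rot": [0, 0, 0], "grip": 0.05}, {"dp": [0, 0, 0], "rot": [0, 0, 0], "grip": 0.05}]}}

```text
clock: 32.95
tcp_pos: [0.4716, 0.0139, 0.0461]
orientation: [2.221, 2.22, 0.009]
contact_force: [-0.3, 0.3, 0.1]
grip_width: 0.0605
```

```bash
python3 -c "
from h import *
need([.4695,.014,.0107],90)"
```

```text
dp [-0.0021  0.0001 -0.0354] rot [-0.003  0.005  0.   ] F [-0.3  0.3  0.1] w 0.0605 t 32.95
```

Call:
{"name": "send_rows", "arguments": {"motion": [{"dp": [-0.002, 0, -0.008], "rot": [-0.003, 0.005, 0], "grip": 0.05}, {"dp": [0, 0, -0.008], "rot": [0, 0, 0], "grip": 0.05}, {"dp": [0, 0, -0.008], "rot": [0, 0.001, 0], "grip": 0.05}, {"dp": [0, 0, 0], "rot": [0, 0, 0], "grip": 0.05}]}}

```text
clock: 33.45
tcp_pos: [0.4695, 0.014, 0.0203]
orientation: [-2.221, -2.22, 0.002]
contact_force: [0.2, -0.3, -1.3]
grip_width: 0.0606
```

```bash
python3 -c "
from h import *
need([.4695,.014,.0107],90)"
```

```text
dp [ 0.      0.     -0.0096] rot [-0.    -0.002  0.   ] F [ 0.2 -0.3 -1.3] w 0.0606 t 33.45
```

Call:
{"name": "send_rows", "arguments": {"motion": [{"dp": [0, 0, -0.005], "rot": [0, -0.001, 0], "grip": 0.05}, {"dp": [0, 0, -0.004], "rot": [0, 0, 0], "grip": 0.05}, {"dp": [0, 0, 0], "rot": [0, 0, 0], "grip": 0.05}, {"dp": [0, 0, 0], "rot": [0, 0, 0], "grip": 0.08}, {"dp": [0, 0, 0], "rot": [0, 0, 0], "grip": 0.08}, {"dp": [0, 0, 0], "rot": [0, 0, 0], "grip": 0.08}, {"dp": [0, 0, 0], "rot": [0, 0, 0], "grip": 0.08}]}}

```text
clock: 34.33
tcp_pos: [0.4703, 0.0141, 0.0114]
orientation: [2.222, 2.221, 0.001]
contact_force: [0.2, -0.3, -0.3]
grip_width: 0.08
```

```bash
python3 -c "
from h import *
need([.4695,.014,.0107],90)"
```

```text
dp [-0.0008 -0.0001 -0.0007] rot [-0.     0.001  0.   ] F [ 0.2 -0.3 -0.3] w 0.08 t 34.325
```

Call:
{"name": "send_rows", "arguments": {"motion": [{"dp": [0, 0, 0.02], "rot": [0, 0, 0], "grip": 0.08}, {"dp": [0, 0, 0.03], "rot": [0, 0, 0], "grip": 0.085}, {"dp": [0, 0, 0.03], "rot": [0, 0, 0], "grip": 0.085}, {"dp": [0, 0, 0.04], "rot": [0, 0, 0], "grip": 0.085}, {"dp": [0, -0.01, 0.04], "rot": [0, 0, 0], "grip": 0.085}, {"dp": [0.006, -0.035, 0.01], "rot": [0, 0, 0], "grip": 0.085}, {"dp": [0.006, -0.04, 0], "rot": [0, 0, 0], "grip": 0.085}, {"dp": [0.006, -0.04, 0], "rot": [0, 0, 0], "grip": 0.085}, {"dp": [0.006, -0.035, 0], "rot": [0, 0, 0], "grip": 0.085}, {"dp": [0, 0, 0], "rot": [0, 0, 0], "grip": 0.085}]}}

```text
clock: 35.58
tcp_pos: [0.4935, -0.1504, 0.1884]
orientation: [2.217, 2.223, 0.004]
contact_force: [0.1, -0.2, -0.6]
grip_width: 0.085
```

Run:
```python
from h import *
need([.5015,-.166,.13],90)
s=snap("side","s6.png");t=snap("top","t6.png")
a=cv2.resize(s["img"][150:390,230:430],(500,600)); b=cv2.resize(t["img"][220:290,290:360],(300,300)); b=np.vstack([b,b*0])
cv2.imwrite("pics/m6.png",cv2.cvtColor(np.hstack([a,b]),cv2.COLOR_RGB2BGR))
```

```text
dp [ 0.008  -0.0156 -0.0584] rot [-0.     0.003 -0.003] F [ 0.1 -0.2 -0.6] w 0.085 t 35.575
```

View pics/m6.png

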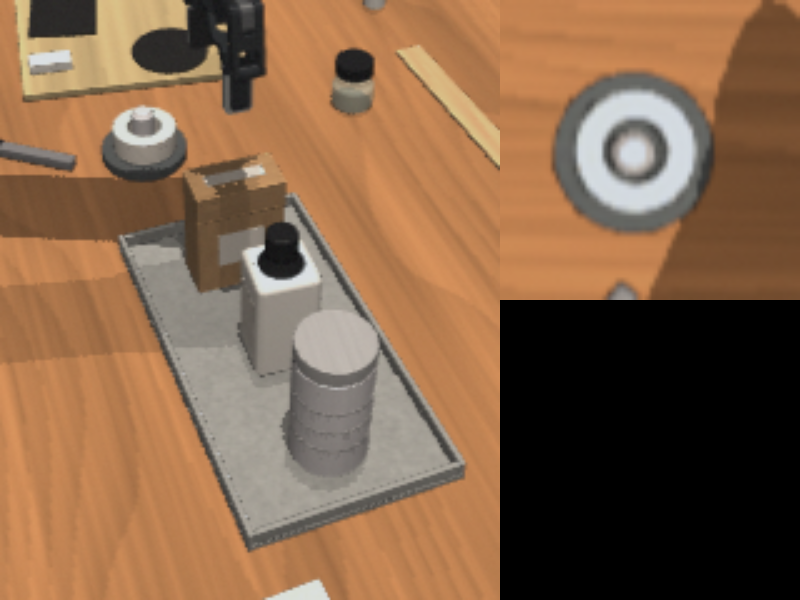

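The roll sits centred and flat on the spindle base (top crop: ring concentric with the post at (635,152)), and all three stand upright on the tray. Next: fetch the carton.

Call:
{"name": "send_rows", "arguments": {"motion": [{"dp": [0.008, -0.015, -0.01], "rot": [0, 0.003, -0.003], "grip": 0.085}, {"dp": [0, 0, -0.025], "rot": [0, 0, 0], "grip": 0.085}, {"dp": [0, 0, -0.025], "rot": [0, 0, 0], "grip": 0.085}, {"dp": [0, 0, -0.025], "rot": [0, 0, 0], "grip": 0.085}, {"dp": [0, 0, 0], "rot": [0, 0, 0], "grip": 0.085}]}}

```text
clock: 36.3
tcp_pos: [0.5035, -0.1602, 0.0985]
orientation: [-2.207, -2.232, -0.002]
contact_force: [0.3, -1.5, 0.2]
grip_width: 0.0851
```

```bash
python3 -c "
from h import *
need([.5015,-.166,.058],90)"
```

```text
dp [-0.002  -0.0058 -0.0405] rot [-0.003 -0.001 -0.011] F [ 0.3 -1.5  0.2] w 0.0851 t 36.3
```

Call:
{"name": "send_rows", "arguments": {"motion": [{"dp": [-0.002, -0.006, -0.01], "rot": [-0.003, 0, -0.011], "grip": 0.085}, {"dp": [0, 0, -0.015], "rot": [0, 0, 0], "grip": 0.085}, {"dp": [0, 0, -0.013], "rot": [0, 0.001, 0], "grip": 0.085}, {"dp": [0, 0, 0], "rot": [0, 0, 0], "grip": 0.085}]}}

```text
clock: 36.8
tcp_pos: [0.5028, -0.1669, 0.0592]
orientation: [2.22, 2.221, -0.001]
contact_force: [-0.7, -0.2, 0.5]
grip_width: 0.0848
```

```bash
python3 -c "
from h import *
need([.5015,-.166,.058],90)"
```

```text
dp [-0.0013  0.0009 -0.0012] rot [ 0.001  0.001 -0.   ] F [-0.7 -0.2  0.5] w 0.0848 t 36.8
```

Call:
{"name": "send_rows", "arguments": {"motion": [{"dp": [-0.001, 0.001, -0.001], "rot": [0, 0.001, 0], "grip": 0.085}, {"dp": [0, 0, 0], "rot": [0, 0, 0], "grip": 0.02}, {"dp": [0, 0, 0], "rot": [0, 0, 0], "grip": 0.02}, {"dp": [0, 0, 0], "rot": [0, 0, 0], "grip": 0.02}, {"dp": [0, 0, 0], "rot": [0, 0, 0], "grip": 0.02}, {"dp": [0, 0, 0], "rot": [0, 0, 0], "grip": 0.02}, {"dp": [0, 0, 0], "rot": [0, 0, 0], "grip": 0.02}, {"dp": [0, 0, 0], "rot": [0, 0, 0], "grip": 0.02}], "grip_force": 40}}

```text
clock: 37.8
tcp_pos: [0.5025, -0.1659, 0.0592]
orientation: [2.22, 2.221, 0.0]
contact_force: [0.5, 0.4, -1.0]
grip_width: 0.0397
```

Call:
{"name": "send_rows", "arguments": {"motion": [{"dp": [0, 0, 0.02], "rot": [0, 0, 0], "grip": 0.02}, {"dp": [0, 0, 0.03], "rot": [0, 0, 0], "grip": 0.02}, {"dp": [0, 0, 0.03], "rot": [0, 0, 0], "grip": 0.02}, {"dp": [0, 0, 0.03], "rot": [0, 0, 0], "grip": 0.02}, {"dp": [0, 0, 0], "rot": [0, 0, 0], "grip": 0.02}]}}

```text
clock: 38.42
tcp_pos: [0.5005, -0.1655, 0.171]
orientation: [-2.22, -2.221, 0.003]
contact_force: [0.8, -0.2, -1.9]
grip_width: 0.0394
```

```bash
python3 -c "
from h import *
need([.5577,.343,.17],86.4)"
```

```text
dp [ 0.0572  0.5085 -0.001 ] rot [ 0.001 -0.002 -0.063] F [ 0.8 -0.2 -1.9] w 0.0394 t 38.425
```

Call:
{"name": "send_rows", "arguments": {"motion": [{"dp": [0.004, 0.03, 0.003], "rot": [0, 0, -0.005], "grip": 0.02}, {"dp": [0.004, 0.04, 0], "rot": [0, 0, -0.005], "grip": 0.02}, {"dp": [0.004, 0.04, 0], "rot": [0, 0, -0.005], "grip": 0.02}, {"dp": [0.004, 0.04, 0], "rot": [0, 0, -0.005], "grip": 0.02}, {"dp": [0.005, 0.04, 0], "rot": [0, 0, -0.005], "grip": 0.02}, {"dp": [0.005, 0.04, 0], "rot": [0, 0, -0.005], "grip": 0.02}, {"dp": [0.005, 0.04, 0], "rot": [0, 0, -0.005], "grip": 0.02}, {"dp": [0.005, 0.04, 0], "rot": [0, 0, -0.005], "grip": 0.02}, {"dp": [0.005, 0.04, 0], "rot": [0, 0, -0.005], "grip": 0.02}, {"dp": [0.005, 0.04, 0], "rot": [0, 0, -0.005], "grip": 0.02}, {"dp": [0.005, 0.04, 0], "rot": [0, 0, -0.005], "grip": 0.02}, {"dp": [0.005, 0.04, 0], "rot": [0, 0, -0.005], "grip": 0.02}, {"dp": [0.002, 0.02, 0], "rot": [0, 0, -0.003], "grip": 0.02}, {"dp": [0, 0, 0], "rot": [0, 0, 0], "grip": 0.02}]}}

```text
clock: 40.17
tcp_pos: [0.546, 0.3361, 0.1537]
orientation: [-2.285, -2.136, 0.045]
contact_force: [-0.4, -1.1, -2.6]
grip_width: 0.0393
```

```bash
python3 -c "
from h import *
need([.5577,.343,.11],86.4)"
```

```text
dp [ 0.0117  0.0069 -0.0437] rot [ 0.01  -0.03   0.005] F [-0.4 -1.1 -2.6] w 0.0393 t 40.175
```

Call:
{"name": "send_rows", "arguments": {"motion": [{"dp": [0.012, 0.007, 0], "rot": [0.01, -0.03, 0.005], "grip": 0.02}, {"dp": [0, 0, -0.02], "rot": [0, 0, 0], "grip": 0.02}, {"dp": [0, 0, -0.02], "rot": [0, 0, 0], "grip": 0.02}, {"dp": [0, 0, 0], "rot": [0, 0, 0], "grip": 0.02}]}}

```text
clock: 40.67
tcp_pos: [0.562, 0.3356, 0.1129]
orientation: [2.294, 2.138, 0.005]
contact_force: [0.4, -0.4, -2.6]
grip_width: 0.0399
```

```bash
python3 -c "
from h import *
need([.5577,.343,.069],86.4)"
```

```text
dp [-0.0043  0.0074 -0.0439] rot [0.002 0.006 0.007] F [ 0.4 -0.4 -2.6] w 0.0399 t 40.675
```

Call:
{"name": "send_rows", "arguments": {"motion": [{"dp": [-0.004, 0.007, -0.01], "rot": [0.002, 0.006, 0.007], "grip": 0.02}, {"dp": [0, 0, -0.015], "rot": [0, 0, 0], "grip": 0.02}, {"dp": [0, 0, -0.01], "rot": [0, 0, 0], "grip": 0.02}, {"dp": [0, 0, 0], "rot": [0, 0, 0], "grip": 0.02}]}}

```text
clock: 41.18
tcp_pos: [0.5593, 0.3421, 0.0774]
orientation: [2.291, 2.148, 0.004]
contact_force: [-0.8, 0.1, -1.9]
grip_width: 0.04
```

```bash
python3 -c "
from h import *
need([.5577,.343,.069],86.4)"
```

```text
dp [-0.0016  0.0009 -0.0084] rot [-0.001  0.003  0.002] F [-0.8  0.1 -1.9] w 0.04 t 41.175
```

Call:
{"name": "send_rows", "arguments": {"motion": [{"dp": [-0.002, 0.001, -0.004], "rot": [0, 0.003, 0.002], "grip": 0.02}, {"dp": [0, 0, -0.004], "rot": [0, 0, 0], "grip": 0.02}, {"dp": [0, 0, 0], "rot": [0, 0, 0], "grip": 0.02}, {"dp": [0, 0, 0], "rot": [0, 0, 0], "grip": 0.085}, {"dp": [0, 0, 0], "rot": [0, 0, 0], "grip": 0.085}, {"dp": [0, 0, 0], "rot": [0, 0, 0], "grip": 0.085}, {"dp": [0, 0, 0], "rot": [0, 0, 0], "grip": 0.085}]}}

```text
clock: 42.05
tcp_pos: [0.5588, 0.3441, 0.071]
orientation: [-2.289, -2.151, -0.007]
contact_force: [-0.3, -0.5, 0.2]
grip_width: 0.0852
```

Call:
{"name": "send_rows", "arguments": {"motion": [{"dp": [0, 0, 0.03], "rot": [0, 0, 0], "grip": 0.085}, {"dp": [0, 0, 0.04], "rot": [0, 0, 0], "grip": 0.085}, {"dp": [0, 0, 0.04], "rot": [0, 0, 0], "grip": 0.085}, {"dp": [-0.003, -0.045, 0.01], "rot": [0, 0, 0.004], "grip": 0.085}, {"dp": [-0.003, -0.045, 0], "rot": [0, 0, 0.004], "grip": 0.085}, {"dp": [-0.003, -0.045, 0], "rot": [0, 0, 0.004], "grip": 0.085}, {"dp": [-0.003, -0.045, 0], "rot": [0, 0, 0.004], "grip": 0.085}, {"dp": [-0.003, -0.045, 0], "rot": [0, 0, 0.004], "grip": 0.085}, {"dp": [-0.003, -0.045, 0], "rot": [0, 0, 0.004], "grip": 0.085}, {"dp": [-0.003, -0.045, 0.001], "rot": [0, 0, 0.004], "grip": 0.085}, {"dp": [-0.003, -0.045, 0.001], "rot": [0, 0, 0.004], "grip": 0.085}, {"dp": [-0.003, -0.045, 0.001], "rot": [0, 0, 0.004], "grip": 0.085}, {"dp": [-0.003, -0.045, 0.001], "rot": [0, 0, 0.004], "grip": 0.085}, {"dp": [-0.003, -0.045, 0.001], "rot": [0, 0, 0.004], "grip": 0.085}, {"dp": [-0.003, -0.045, 0.001], "rot": [0, 0, 0.004], "grip": 0.085}, {"dp": [-0.003, -0.045, 0.001], "rot": [0, 0, 0.004], "grip": 0.085}, {"dp": [0, 0, 0], "rot": [0, 0, 0], "grip": 0.085}]}}

```text
clock: 44.18
tcp_pos: [0.5155, -0.2589, 0.2058]
orientation: [2.226, 2.211, 0.018]
contact_force: [-0.5, 0.6, 0.4]
grip_width: 0.0848
```

```bash
python3 -c "
from h import *
need([.505,-.266,.16],90)"
```

```text
dp [-0.0105 -0.0071 -0.0458] rot [-0.005  0.011  0.007] F [-0.5  0.6  0.4] w 0.0848 t 44.175
```

Call:
{"name": "send_rows", "arguments": {"motion": [{"dp": [-0.01, -0.007, -0.01], "rot": [-0.005, 0.011, 0.007], "grip": 0.085}, {"dp": [0, 0, -0.03], "rot": [0, 0, 0], "grip": 0.085}, {"dp": [0, 0, 0], "rot": [0, 0, 0], "grip": 0.085}]}}

```text
clock: 44.55
tcp_pos: [0.5043, -0.264, 0.1639]
orientation: [-2.216, -2.224, 0.001]
contact_force: [-0.4, 0.4, -0.4]
grip_width: 0.0849
```

```bash
python3 -c "
from h import *
need([.505,-.266,.07],90)"
```

```text
dp [ 0.0007 -0.002  -0.0939] rot [-0.001 -0.002 -0.004] F [-0.4  0.4 -0.4] w 0.0849 t 44.55
```

Call:
{"name": "send_rows", "arguments": {"motion": [{"dp": [0.001, -0.002, -0.02], "rot": [0, -0.002, -0.004], "grip": 0.085}, {"dp": [0, 0, -0.025], "rot": [0, 0, 0], "grip": 0.085}, {"dp": [0, 0, -0.02], "rot": [0, 0, 0], "grip": 0.085}, {"dp": [0, 0, 0], "rot": [0, 0, 0], "grip": 0.085}]}}

```text
clock: 45.05
tcp_pos: [0.5071, -0.2637, 0.1005]
orientation: [2.214, 2.226, 0.004]
contact_force: [-0.3, 0.3, 0.8]
grip_width: 0.0852
```

```bash
python3 -c "
from h import *
need([.505,-.266,.0695],90)"
```

```text
dp [-0.0021 -0.0023 -0.031 ] rot [-0.001  0.003 -0.006] F [-0.3  0.3  0.8] w 0.0852 t 45.05
```

Call:
{"name": "send_rows", "arguments": {"motion": [{"dp": [-0.002, -0.002, -0.01], "rot": [0, 0.003, -0.006], "grip": 0.085}, {"dp": [0, 0, -0.011], "rot": [0, 0, 0], "grip": 0.085}, {"dp": [0, 0, -0.008], "rot": [0, 0, 0], "grip": 0.085}, {"dp": [0, 0, 0], "rot": [0, 0, 0], "grip": 0.085}]}}

```text
clock: 45.55
tcp_pos: [0.5065, -0.2659, 0.0722]
orientation: [2.219, 2.22, 0.003]
contact_force: [-0.7, -0.9, 0.1]
grip_width: 0.0849
```

```bash
python3 -c "
from h import *
need([.505,-.266,.0695],90)"
```

```text
dp [-0.0015 -0.0001 -0.0027] rot [ 0.     0.003 -0.   ] F [-0.7 -0.9  0.1] w 0.0849 t 45.55
```

Call:
{"name": "send_rows", "arguments": {"motion": [{"dp": [-0.002, 0, -0.003], "rot": [0, 0.003, 0], "grip": 0.085}, {"dp": [0, 0, 0], "rot": [0, 0, 0], "grip": 0.03}, {"dp": [0, 0, 0], "rot": [0, 0, 0], "grip": 0.03}, {"dp": [0, 0, 0], "rot": [0, 0, 0], "grip": 0.03}, {"dp": [0, 0, 0], "rot": [0, 0, 0], "grip": 0.03}, {"dp": [0, 0, 0], "rot": [0, 0, 0], "grip": 0.03}, {"dp": [0, 0, 0], "rot": [0, 0, 0], "grip": 0.03}]}}

```text
clock: 46.42
tcp_pos: [0.5048, -0.2662, 0.0697]
orientation: [2.22, 2.221, 0.0]
contact_force: [0.1, 0.2, -0.3]
grip_width: 0.0516
```

Call:
{"name": "send_rows", "arguments": {"motion": [{"dp": [0, 0, 0.02], "rot": [0, 0, 0], "grip": 0.03}, {"dp": [0, 0, 0.03], "rot": [0, 0, 0], "grip": 0.03}, {"dp": [0, 0, 0.03], "rot": [0, 0, 0], "grip": 0.03}, {"dp": [0, 0, 0.03], "rot": [0, 0, 0], "grip": 0.03}, {"dp": [0, 0, 0], "rot": [0, 0, 0], "grip": 0.03}]}}

```text
clock: 47.05
tcp_pos: [0.5027, -0.2652, 0.1808]
orientation: [-2.219, -2.219, 0.003]
contact_force: [-0.1, 0.5, -1.7]
grip_width: 0.0517
```

```bash
python3 -c "
from h import *
need([.441,.266,.17],77.2)"
```

```text
dp [-0.0617  0.5312 -0.0108] rot [-0.001 -0.003 -0.224] F [-0.1  0.5 -1.7] w 0.0517 t 47.05
```

Call:
{"name": "send_rows", "arguments": {"motion": [{"dp": [0.001, 0.03, 0.003], "rot": [0, 0, -0.017], "grip": 0.03}, {"dp": [0, 0.04, 0], "rot": [0, 0, -0.017], "grip": 0.03}, {"dp": [0, 0.04, 0], "rot": [0, 0, -0.017], "grip": 0.03}, {"dp": [0, 0.04, 0], "rot": [0, 0, -0.017], "grip": 0.03}, {"dp": [0, 0.04, 0], "rot": [0, 0, -0.017], "grip": 0.03}, {"dp": [0, 0.04, 0], "rot": [0, 0, -0.017], "grip": 0.03}, {"dp": [0, 0.04, 0], "rot": [0, 0, -0.017], "grip": 0.03}, {"dp": [0, 0.04, 0], "rot": [0, 0, -0.017], "grip": 0.03}, {"dp": [-0.012, 0.04, 0.001], "rot": [0, -0.003, -0.017], "grip": 0.03}, {"dp": [-0.012, 0.04, 0.001], "rot": [0, -0.003, -0.017], "grip": 0.03}, {"dp": [-0.012, 0.04, 0.001], "rot": [0, -0.003, -0.017], "grip": 0.03}, {"dp": [-0.012, 0.04, 0.001], "rot": [0, -0.003, -0.017], "grip": 0.03}, {"dp": [-0.012, 0.03, 0], "rot": [0, -0.003, -0.017], "grip": 0.03}, {"dp": [0, 0, 0], "rot": [0, 0, 0], "grip": 0.03}]}}

```text
clock: 48.8
tcp_pos: [0.4268, 0.2491, 0.1686]
orientation: [-2.455, -1.95, 0.021]
contact_force: [0.3, -1.2, -1.9]
grip_width: 0.0517
```

```bash
python3 -c "
from h import *
need([.441,.266,.12],77.2)"
```

```text
dp [ 0.0142  0.0169 -0.0486] rot [ 0.003 -0.014  0.005] F [ 0.3 -1.2 -1.9] w 0.0517 t 48.8
```

Call:
{"name": "send_rows", "arguments": {"motion": [{"dp": [0.014, 0.017, -0.005], "rot": [0.003, -0.014, 0.005], "grip": 0.03}, {"dp": [0, 0, -0.02], "rot": [0, 0, 0], "grip": 0.03}, {"dp": [0, 0, -0.02], "rot": [0, 0, 0], "grip": 0.03}, {"dp": [0, 0, 0], "rot": [0, 0, 0], "grip": 0.03}]}}

```text
clock: 49.3
tcp_pos: [0.4438, 0.2653, 0.1193]
orientation: [2.456, 1.956, -0.002]
contact_force: [0.3, 1.1, -1.5]
grip_width: 0.0514
```

```bash
python3 -c "
from h import *
need([.441,.266,.0797],77.2)"
```

```text
dp [-0.0028  0.0007 -0.0396] rot [0.002 0.    0.002] F [ 0.3  1.1 -1.5] w 0.0514 t 49.3
```

Call:
{"name": "send_rows", "arguments": {"motion": [{"dp": [-0.004, 0.001, -0.012], "rot": [0.001, 0.002, 0.002], "grip": 0.03}, {"dp": [0, 0, -0.012], "rot": [0, 0, 0], "grip": 0.03}, {"dp": [0, 0, -0.006], "rot": [0, 0, 0], "grip": 0.03}, {"dp": [0, 0, 0], "rot": [0, 0, 0], "grip": 0.03}]}}

```text
clock: 49.8
tcp_pos: [0.4409, 0.2663, 0.0879]
orientation: [2.456, 1.958, -0.001]
contact_force: [-1.5, 0.2, -2.9]
grip_width: 0.0517
```

```bash
python3 -c "
from h import *
need([.441,.266,.0797],77.2)"
```

```text
dp [ 0.0001 -0.0003 -0.0082] rot [ 0.    -0.     0.001] F [-1.5  0.2 -2.9] w 0.0517 t 49.8
```

Call:
{"name": "send_rows", "arguments": {"motion": [{"dp": [0, 0, -0.004], "rot": [0, 0, 0], "grip": 0.03}, {"dp": [0, 0, -0.004], "rot": [0, 0, 0], "grip": 0.03}, {"dp": [0, 0, 0], "rot": [0, 0, 0], "grip": 0.03}, {"dp": [0, 0, 0], "rot": [0, 0, 0], "grip": 0.085}, {"dp": [0, 0, 0], "rot": [0, 0, 0], "grip": 0.085}, {"dp": [0, 0, 0], "rot": [0, 0, 0], "grip": 0.085}, {"dp": [0, 0, 0], "rot": [0, 0, 0], "grip": 0.085}]}}

```text
clock: 50.68
tcp_pos: [0.4424, 0.2674, 0.0811]
orientation: [2.457, 1.958, 0.005]
contact_force: [-0.5, 0.4, 0.3]
grip_width: 0.085
```

Call:
{"name": "send_rows", "arguments": {"motion": [{"dp": [0, 0, 0.03], "rot": [0, 0, 0], "grip": 0.085}, {"dp": [0, 0, 0.04], "rot": [0, 0, 0], "grip": 0.085}, {"dp": [0, 0, 0.04], "rot": [0, 0, 0], "grip": 0.085}, {"dp": [0.01, -0.04, 0.01], "rot": [0, 0, 0.015], "grip": 0.085}, {"dp": [0.01, -0.045, 0], "rot": [0, 0, 0.015], "grip": 0.085}, {"dp": [0.01, -0.045, 0], "rot": [0, 0, 0.015], "grip": 0.085}, {"dp": [0.01, -0.045, 0], "rot": [0, 0, 0.015], "grip": 0.085}, {"dp": [0.01, -0.045, 0], "rot": [0, 0, 0.015], "grip": 0.085}, {"dp": [0.01, -0.045, 0], "rot": [0, 0, 0.015], "grip": 0.085}, {"dp": [0.001, -0.045, 0], "rot": [0, 0, 0.015], "grip": 0.085}, {"dp": [0.001, -0.045, 0], "rot": [0, 0, 0.015], "grip": 0.085}, {"dp": [0.001, -0.045, 0], "rot": [0, 0, 0.015], "grip": 0.085}, {"dp": [0.001, -0.045, 0], "rot": [0, 0, 0.015], "grip": 0.085}, {"dp": [0.001, -0.045, 0], "rot": [0, 0, 0.015], "grip": 0.085}, {"dp": [0.001, -0.045, 0], "rot": [0, 0, 0.015], "grip": 0.085}, {"dp": [0, -0.045, 0], "rot": [0, 0, 0.015], "grip": 0.085}, {"dp": [0, 0, 0], "rot": [0, 0, 0], "grip": 0.085}]}}

```text
clock: 52.8
tcp_pos: [0.5073, -0.3307, 0.2075]
orientation: [2.24, 2.199, 0.014]
contact_force: [-0.4, 0.1, 0.0]
grip_width: 0.0849
```

```bash
python3 -c "
from h import *
need([.508,-.365,.15],90)"
```

```text
dp [ 0.0007 -0.0343 -0.0575] rot [-0.004  0.008  0.018] F [-0.4  0.1  0. ] w 0.0849 t 52.8
```

Call:
{"name": "send_rows", "arguments": {"motion": [{"dp": [0.001, -0.034, -0.01], "rot": [-0.004, 0.008, 0.018], "grip": 0.085}, {"dp": [0, 0, -0.025], "rot": [0, 0, 0], "grip": 0.085}, {"dp": [0, 0, -0.025], "rot": [0, 0, 0], "grip": 0.085}, {"dp": [0, 0, 0], "rot": [0, 0, 0], "grip": 0.085}]}}

```text
clock: 53.3
tcp_pos: [0.5095, -0.3624, 0.146]
orientation: [-2.218, -2.223, -0.004]
contact_force: [-0.4, 0.2, 0.1]
grip_width: 0.0851
```

```bash
python3 -c "
from h import *
need([.509,-.365,.064],90)"
```

```text
dp [-0.0005 -0.0026 -0.082 ] rot [-0.002  0.001 -0.002] F [-0.4  0.2  0.1] w 0.0851 t 53.3
```

Call:
{"name": "send_rows", "arguments": {"motion": [{"dp": [0, -0.003, -0.02], "rot": [-0.002, 0.001, -0.002], "grip": 0.085}, {"dp": [0, 0, -0.02], "rot": [0, 0, 0], "grip": 0.085}, {"dp": [0, 0, -0.018], "rot": [0, 0, 0], "grip": 0.085}, {"dp": [0, 0, 0], "rot": [0, 0, 0], "grip": 0.085}]}}

```text
clock: 53.8
tcp_pos: [0.5107, -0.3643, 0.0855]
orientation: [2.218, 2.223, 0.002]
contact_force: [-0.6, -0.1, 0.8]
grip_width: 0.085
```

```bash
python3 -c "
from h import *
need([.509,-.365,.064],90)"
```

```text
dp [-0.0017 -0.0007 -0.0215] rot [-0.     0.002 -0.002] F [-0.6 -0.1  0.8] w 0.085 t 53.8
```

Call:
{"name": "send_rows", "arguments": {"motion": [{"dp": [-0.002, -0.001, -0.011], "rot": [0, 0.002, -0.002], "grip": 0.085}, {"dp": [0, 0, -0.01], "rot": [0, 0, 0], "grip": 0.085}, {"dp": [0, 0, 0], "rot": [0, 0, 0], "grip": 0.085}, {"dp": [0, 0, 0], "rot": [0, 0, 0], "grip": 0.04}, {"dp": [0, 0, 0], "rot": [0, 0, 0], "grip": 0.04}, {"dp": [0, 0, 0], "rot": [0, 0, 0], "grip": 0.04}, {"dp": [0, 0, 0], "rot": [0, 0, 0], "grip": 0.04}, {"dp": [0, 0, 0], "rot": [0, 0, 0], "grip": 0.04}, {"dp": [0, 0, 0], "rot": [0, 0, 0], "grip": 0.04}]}}

```text
clock: 54.92
tcp_pos: [0.5092, -0.366, 0.0643]
orientation: [2.221, 2.22, 0.001]
contact_force: [0.0, 0.6, -1.4]
grip_width: 0.0588
```

Call:
{"name": "send_rows", "arguments": {"motion": [{"dp": [0, 0, 0.02], "rot": [0, 0, 0], "grip": 0.04}, {"dp": [0, 0, 0.03], "rot": [0, 0, 0], "grip": 0.04}, {"dp": [0, 0, 0.03], "rot": [0, 0, 0], "grip": 0.04}, {"dp": [0, 0, 0.03], "rot": [0, 0, 0], "grip": 0.04}, {"dp": [0, 0, 0], "rot": [0, 0, 0], "grip": 0.04}]}}

```text
clock: 55.55
tcp_pos: [0.5086, -0.3663, 0.1819]
orientation: [2.221, 2.218, 0.001]
contact_force: [-0.1, -0.1, -2.9]
grip_width: 0.0589
```

```bash
python3 -c "
from h import *
need([.537,.165,.17],90)"
```

```text
dp [ 0.0284  0.5313 -0.0119] rot [0.002 0.002 0.001] F [-0.1 -0.1 -2.9] w 0.0589 t 55.55
```

Call:
{"name": "send_rows", "arguments": {"motion": [{"dp": [0.002, 0.03, 0.002], "rot": [0, 0.002, 0], "grip": 0.04}, {"dp": [0.003, 0.04, 0], "rot": [0, 0, 0], "grip": 0.04}, {"dp": [0.003, 0.04, 0], "rot": [0, 0, 0], "grip": 0.04}, {"dp": [0.003, 0.04, 0], "rot": [0, 0, 0], "grip": 0.04}, {"dp": [0.003, 0.04, 0], "rot": [0, 0, 0], "grip": 0.04}, {"dp": [0.002, 0.04, 0], "rot": [0, 0, 0], "grip": 0.04}, {"dp": [0.002, 0.04, 0], "rot": [0, 0, 0], "grip": 0.04}, {"dp": [0.002, 0.04, 0], "rot": [0, 0, 0], "grip": 0.04}, {"dp": [0.002, 0.04, 0], "rot": [0, 0, 0], "grip": 0.04}, {"dp": [0.002, 0.04, 0], "rot": [0, 0, 0], "grip": 0.04}, {"dp": [0.002, 0.04, 0], "rot": [0, 0, 0], "grip": 0.04}, {"dp": [0.002, 0.04, 0], "rot": [0, 0, 0], "grip": 0.04}, {"dp": [0.002, 0.02, 0], "rot": [0, 0, 0], "grip": 0.04}, {"dp": [0, 0, 0], "rot": [0, 0, 0], "grip": 0.04}]}}

```text
clock: 57.3
tcp_pos: [0.5277, 0.138, 0.1753]
orientation: [-2.221, -2.211, 0.021]
contact_force: [-0.3, -1.0, -3.1]
grip_width: 0.0592
```

```bash
python3 -c "
from h import *
need([.537,.165,.11],90)"
```

```text
dp [ 0.0093  0.027  -0.0653] rot [ 0.004 -0.015  0.004] F [-0.3 -1.  -3.1] w 0.0592 t 57.3
```

Call:
{"name": "send_rows", "arguments": {"motion": [{"dp": [0.009, 0.027, -0.005], "rot": [0.004, -0.015, 0.004], "grip": 0.04}, {"dp": [0, 0, -0.025], "rot": [0, 0, 0], "grip": 0.04}, {"dp": [0, 0, -0.025], "rot": [0, 0, 0], "grip": 0.04}, {"dp": [0, 0, 0], "rot": [0, 0, 0], "grip": 0.04}]}}

```text
clock: 57.8
tcp_pos: [0.5382, 0.161, 0.1185]
orientation: [2.227, 2.212, 0.0]
contact_force: [-0.7, -0.1, -2.4]
grip_width: 0.059
```

```bash
python3 -c "
from h import *
need([.537,.165,.0743],90)"
```

```text
dp [-0.0012  0.004  -0.0442] rot [0.002 0.002 0.007] F [-0.7 -0.1 -2.4] w 0.059 t 57.8
```

Call:
{"name": "send_rows", "arguments": {"motion": [{"dp": [-0.002, 0.004, -0.014], "rot": [0.002, 0.002, 0.007], "grip": 0.04}, {"dp": [0, 0, -0.014], "rot": [0, 0, 0], "grip": 0.04}, {"dp": [0, 0, -0.008], "rot": [0, 0, 0], "grip": 0.04}, {"dp": [0, 0, 0], "rot": [0, 0, 0], "grip": 0.04}]}}

```text
clock: 58.3
tcp_pos: [0.5375, 0.1646, 0.0818]
orientation: [2.222, 2.219, 0.004]
contact_force: [-0.3, -0.1, -1.6]
grip_width: 0.0588
```

```bash
python3 -c "
from h import *
need([.537,.165,.0743],90)"
```

```text
dp [-0.0005  0.0004 -0.0075] rot [-0.001  0.002  0.001] F [-0.3 -0.1 -1.6] w 0.0588 t 58.3
```

Lower, release, retreat and check.

Call:
{"name": "send_rows", "arguments": {"motion": [{"dp": [0, 0, -0.004], "rot": [0, 0.002, 0], "grip": 0.04}, {"dp": [0, 0, -0.004], "rot": [0, 0, 0], "grip": 0.04}, {"dp": [0, 0, 0], "rot": [0, 0, 0], "grip": 0.04}, {"dp": [0, 0, 0], "rot": [0, 0, 0], "grip": 0.085}, {"dp": [0, 0, 0], "rot": [0, 0, 0], "grip": 0.085}, {"dp": [0, 0, 0], "rot": [0, 0, 0], "grip": 0.085}, {"dp": [0, 0, 0], "rot": [0, 0, 0], "grip": 0.085}]}}

```text
clock: 59.18
tcp_pos: [0.5397, 0.1653, 0.0755]
orientation: [2.222, 2.219, 0.009]
contact_force: [-0.2, 0.5, -0.2]
grip_width: 0.0847
```

Call:
{"name": "send_rows", "arguments": {"motion": [{"dp": [0, 0, 0.03], "rot": [0, 0, 0], "grip": 0.085}, {"dp": [0, 0, 0.04], "rot": [0, 0, 0], "grip": 0.085}, {"dp": [0, 0, 0.04], "rot": [0, 0, 0], "grip": 0.085}, {"dp": [0, -0.04, 0.01], "rot": [0, 0, 0], "grip": 0.085}, {"dp": [0, -0.045, 0], "rot": [0, 0, 0], "grip": 0.085}, {"dp": [0, -0.045, 0], "rot": [0, 0, 0], "grip": 0.085}, {"dp": [0, -0.045, 0], "rot": [0, 0, 0], "grip": 0.085}, {"dp": [0, -0.045, 0], "rot": [0, 0, 0], "grip": 0.085}, {"dp": [0, -0.045, 0], "rot": [0, 0, 0], "grip": 0.085}, {"dp": [0, -0.045, 0], "rot": [0, 0, 0], "grip": 0.085}, {"dp": [0, 0, 0], "rot": [0, 0, 0], "grip": 0.085}]}}

```text
clock: 60.55
tcp_pos: [0.5383, -0.1536, 0.2015]
orientation: [2.217, 2.22, 0.014]
contact_force: [0.1, 1.2, -0.6]
grip_width: 0.0853
```

Run:
```python
from h import *
s=snap("side","s7.png");t=snap("top","t7.png")
a=cv2.resize(t["img"][165:305,135:345],(600,400),interpolation=cv2.INTER_CUBIC)
b=cv2.resize(s["img"][90:230,225:335],(200*1,255)); b=np.vstack([b,np.zeros((145,200,3),np.uint8)])
cv2.imwrite("pics/m7.png",cv2.cvtColor(np.hstack([a,b]),cv2.COLOR_RGB2BGR)); print(get_obs()["tcp_pos"])
a=cv2.resize(t["img"][165:305,135:345],None,fx=3.8,fy=3.8,interpolation=cv2.INTER_CUBIC);cv2.imwrite("pics/c7.png",cv2.cvtColor(a,cv2.COLOR_RGB2BGR))
cv2.imwrite("pics/d7.png",cv2.cvtColor(cv2.resize(s["img"][90:225,225:335],None,fx=4.4,fy=4.4,interpolation=cv2.INTER_CUBIC),cv2.COLOR_RGB2BGR))
```

```text
[ 0.53895403 -0.14916637  0.20110698]
```

View pics/c7.png

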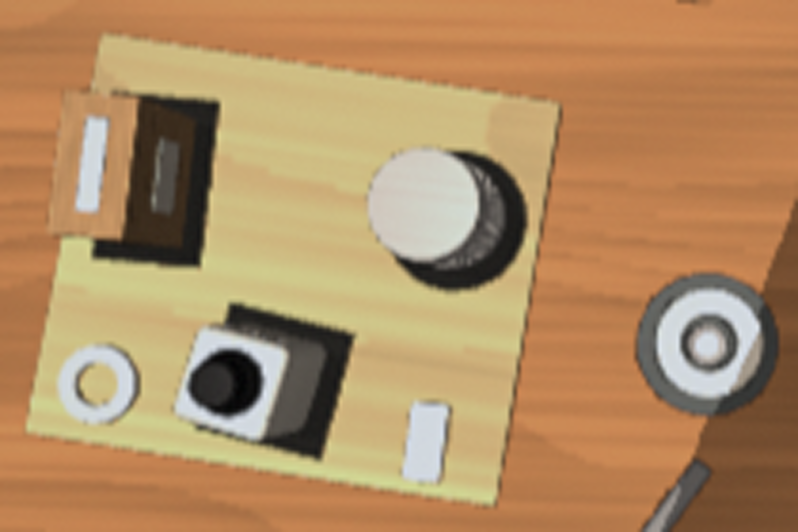

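View pics/d7.png

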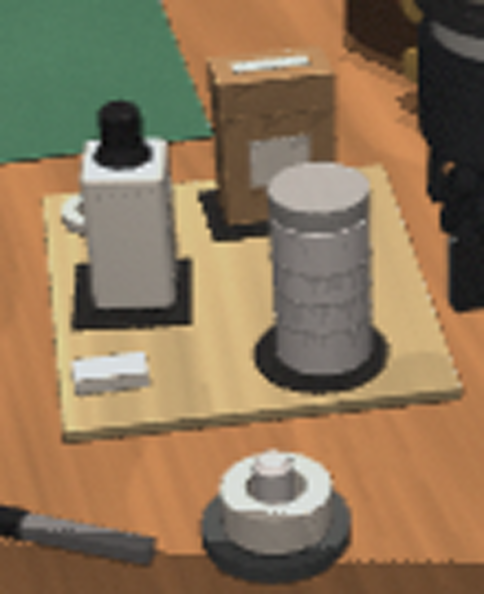

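Run:
```python
from h import *
f=imaging.grab_frame("top"); c=lambda x,y,z:ray(f,(x+.5)/3.8-.5+135,(y+.5)/3.8-.5+165,z)[:2]
for n,p,m in(("tin",c(424,206,.129),(.537,.164)),("carton",c(94.5,164.5,.119),(.5567,.3429)),("bottle",c(234,382,.112),(.4408,.2663)),("tape",c(709,343,.037),(.468,.014))): print(n,p.round(4),((p-m)*1000).round(1))
print(hand_in())
```

```text
tin [0.538  0.1639] [ 1.  -0.1]
carton [0.5564 0.3418] [-0.3 -1.1]
bottle [0.4435 0.2633] [ 2.7 -3. ]
tape [0.4694 0.0132] [ 1.4 -0.8]
the job is handed in; nothing more can be done
None
```

I moved the tin, bottle and carton to the tray, put the roll over the spindle's post, returned each object to its own mat and handed the job in. That was at about 61 s of the 144 s allowed. The hand-in reports no verdict.

My last camera checks, taken just before handing in:

| Object | Offset from its target centre | Limit |
|---|---|---|
| Tin on round mat | about 1 mm | 14 mm |
| Carton on oblong mat | about 1 mm | 14 mm |
| Bottle on square mat | about 4 mm | 14 mm |
| Roll on spindle post | about 1.5 mm | 9 mm |

- **Standing:** all three objects looked upright, and the carton lay along its mat. The roll looked flat on the base around the post.
- **Robot and ink jar:** the gripper was open and clear of everything. I did not re-measure the ink jar, but I kept the arm away from it and saw no contact.
- **Disagreement:** the top and side views put the bottle up to 11 mm apart (in y) at the start. I gripped it at a value between the two without trouble. The final bottle figure rests on the top view alone, so it may be a few millimetres off.

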